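Clear the fixture plate and hang up the mallets

ROBOT

A 6-joint arm with a two-finger parallel gripper is mounted at the origin on the work surface. World frame = base frame: x ahead of the robot, y to its left, z up, the work surface at z = 0. Lengths are in m, angles in rad, forces in N, time in s.
With the tool pointing down it reaches from about 0.425 to 0.95 m from the base axis. Payload 3.5 kg.
Tool frame: the origin (TCP) lies at the very end of the fingers, on their centre line; the grasp point (between the pads) lies 19 mm behind it (env.pinch_z is the distance from the TCP to the grasp point, in m); z points along the fingers, y is the line along which they close (so a half turn about z gives the same grasp; the last joint's range is limited). The gripper opens to 85 mm and grips with 20 to 120 N. Pads are 22 mm wide; open, the fingers measure 114 mm over their backs; the gripper's body (76 mm by 85 mm) begins 54 mm behind the grasp point. The pads swing forward as they close: fully open they stand 13 mm farther back than shut.
Start: joints at [1.192, 0.286, 1.577, -0, 1.279, -0.15], TCP at [0.153, 0.657, 0.231] pointing down, gripper open.
Joint ranges: [-2.77, 2.77], [-0.9, 2.22], [0.21, 2.48], [-1.53, 4.67], [0.24, 2.81], [-2.84, 2.84]. Speed limits (rad/s): [2.79, 2.79, 3.14, 3.14, 3.14, 3.14].

INTERFACE

Orientations are given as a rotation vector (axis times angle).
In Python, from station import env gives the robot as it stands. The module is installed in compiled form; this text tells all that it offers.
- The arm moves only by the tool step_arm, never from a script. Its argument "rows" is a list of rows, each a list of 5 numbers: the closure, from 0 (fully open) to 1 (shut), then the shift along the tool's x, y, z in mm, then the turn about the tool's z in rad. A call has 1 to 20 rows; each row shifts and turns the commanded pose from where the row before left it, along the tool's axes as they then stand; what a row does not reach is not made up. A row lasts 1/10 s, in which the tool goes at most 50 mm and 8.59 degrees, less where a joint would pass 70% of its speed; a pose out of reach is approached as far as the arm can. A call is refused whole if a number of a shift passes 50 or a number of a turn 0.15, either way. A call with a gripper value outside its range is refused whole. The fingers move at their own pace and stop on an object; the grip force is fixed at half the most. Time passes only in rows, so rows that do not move let the fingers close. It gives the time, the measured TCP pose, the force, the opening and the grip force at its end, in the units of the state.
- env.get_obs(): the state, without advancing time (a new reading comes with each control period).
- env.capture(name): name is "side" or "top"; returns a dict with "image" (420x560x3 uint8, red, green, blue), "mtx" (3x3 intrinsics, pixels), "eye" and "attitude" of the camera in the world. Camera axes: x right, y up, looking along -z (the intrinsics and any distortion apply to the point x, -y, -z); pixel columns grow to the right and rows downward; lengths in m; the calibration is good to about 2 mm. A picture is of the moment at which its call begins. There is no depth.
- env.finish_job(): hands the job in; it is judged then, once.
Trained networks look in a picture, given as the dict that the camera call returned (one of the last four; its "shot" number tells which), for a name from the list of things; names that differ only in an ending like _2 or _b are one class to them, and where a whole thing is asked for, a point or a joint stands for the part that bears it (a point fixed in the world has none). Each returns a list of dicts, best first, with "p" (0 to 1); they miss things now and then, are a little off and sometimes report something else, mostly with a low value. They report only what shows in the picture. A call takes as long as a camera call. They do not tell look-alikes from the thing itself.
- env.search_frame(query, picture): "rect" ([centre column, centre row, width, height] in pixels, round what is visible of it).
The state is a dict: "clock": time; "q": joint angles; "joint_velocities": joint speeds; "joint_efforts": joint torques, N m; "eef_pos": TCP position; "ee_rot": TCP orientation; "contact_force": force on the tool from outside, world axes, zero at the start; "ft_torque": the same for the moment, N m; "grip_width": opening from 0.0 (shut) to 1.0 (fully open); "grasp_force": force on a finger pad.
Only numpy, scipy, OpenCV 4.12 (cv2) and the standard library are available. Lean on these libraries where they do the work, as an engineer would, in place of code of your own. Each camera call takes 0.05 s, during which the arm holds its last target. There are 200 camera calls.

TASK

Clear down this assembly station: with the scraper block held in the gripper, sweep all the steel offcuts off the plate into the blue catch tray (they are sharp, so never take them with the fingers), then stand the scraper upright on its yellow pad, squarely along it. Hang every mallet from the sloping rest in the ring rack, one per ring, handle down through the ring until the head rests on it, and leave the jug and the jar where they are.

Things in the scene. Friction and masses are not known exactly. Their poses are not given: they have to be found in the camera images.
- plate: aluminium fixture plate, fixed, 220 (x) x 200 mm (y), top 50 mm above the bench; origin on the bench under its centre, z up, x to its far edge, where the blue catch tray is. A green lip 10 mm high runs along each side (y = +-90 to +-100 mm), 180 mm clear between; both ends (x = +-110 mm) are open
- plate_top (a point): centre of the plate's top surface, axes as the plate's
- tray (a point): centre of the inner floor of the blue catch tray, 6 mm above the bench, axes as the plate's. Inside it reaches x -65 (plate) to +60 mm, y +-120 mm from here; outer walls 5 mm thick, 38 mm high over the bench; none between plate and tray
- chip0: dark steel offcut, loose, 20 x 12 x 8 mm high, 15 g, lying on the plate (origin at the centre of its underside when it lies as built). Three to five of these are present
- chip1: dark steel offcut, loose, 20 x 12 x 8 mm high, 15 g, lying on the plate (origin at the centre of its underside when it lies as built). Three to five of these are present
- chip2: dark steel offcut, loose, 20 x 12 x 8 mm high, 15 g, lying on the plate (origin at the centre of its underside when it lies as built). Three to five of these are present
- chip3: dark steel offcut, loose, 20 x 12 x 8 mm high, 15 g, lying on the plate (origin at the centre of its underside when it lies as built). Three to five of these are present
- chip4: dark steel offcut, loose, 20 x 12 x 8 mm high, 15 g, lying on the plate (origin at the centre of its underside when it lies as built). Three to five of these are present
- scraper: scraper block, loose, about 150 g: an orange blade 40 mm (x) x 90 mm (y) x 16 mm high, and on it a black upright grip 22 mm (x) x 46 mm (y), from 16 to 52 mm above the underside; origin at the centre of the underside, z up. It stands upright on the bench. Grip it across x, sweep along x
- pad: yellow parking pad for the scraper, fixed flat on the bench, 70 mm (x) x 110 mm (y) x 4 mm high; origin at the centre of its underside
- rest: sloping tool rest, fixed: for each of three mallets a fork of two steel bars (10 mm thick, 18 mm apart, sloping 45 degrees, green post below the middle). Origin on the bench; x points away from the robot, in the direction in which the mallets lean (head outward and up), y along the row; the forks are 92 mm apart
- mallet_a: stubby soft-face mallet, loose, about 300 g, red head ends, 138 mm long; 2 or 3 mallets are present. Origin at the butt end of its handle, z from there to the head, y along the head. Wooden handle 18 mm thick, round butt. It starts in the rest, y along the rest's y, z leaning 45 degrees from vertical to the rest's +x
- mallet_b: stubby soft-face mallet, loose, about 300 g, blue head ends, 138 mm long; 2 or 3 mallets are present. Origin at the butt end of its handle, z from there to the head, y along the head. Wooden handle 18 mm thick, round butt. It starts in the rest, y along the rest's y, z leaning 45 degrees from vertical to the rest's +x
- mallet_c: stubby soft-face mallet, loose, about 300 g, yellow head ends, 138 mm long; 2 or 3 mallets are present. Origin at the butt end of its handle, z from there to the head, y along the head. Wooden handle 18 mm thick, round butt. It starts in the rest, y along the rest's y, z leaning 45 degrees from vertical to the rest's +x
- mallet_a_head (a point): centre of that mallet's head, 120 mm along its z from the butt; axes as the mallet's. The head is a cylinder along y, 36 mm across, 56 mm long with flat ends, by which it can be lifted from above; the balance point is about 9 mm from here towards the butt. In the rest this point is 135 mm above the bench, the head's underside against the ends of the fork bars
- mallet_b_head (a point): centre of that mallet's head, 120 mm along its z from the butt; axes as the mallet's. The head is a cylinder along y, 36 mm across, 56 mm long with flat ends, by which it can be lifted from above; the balance point is about 9 mm from here towards the butt. In the rest this point is 135 mm above the bench, the head's underside against the ends of the fork bars
- mallet_c_head (a point): centre of that mallet's head, 120 mm along its z from the butt; axes as the mallet's. The head is a cylinder along y, 36 mm across, 56 mm long with flat ends, by which it can be lifted from above; the balance point is about 9 mm from here towards the butt. In the rest this point is 135 mm above the bench, the head's underside against the ends of the fork bars
- rack: ring rack, fixed: three open steel rings in a row along y, 92 mm apart, held from a green rail on the far (+x) side, 52 to 68 mm from the ring centres; origin on the bench, z up, x roughly away from the robot; ring centres at x = 0
- ring_a (a point): centre of a ring's top face, 115 mm above the bench; hole 32 mm across, ring 44 mm outside, 12 mm thick, free above and below; its arm (14 mm wide) leads to the rack's +x. Axes as the rack's. A hung mallet has its head's centre 18 mm above this point and should lie along the rack's y
- ring_b (a point): centre of a ring's top face, 115 mm above the bench; hole 32 mm across, ring 44 mm outside, 12 mm thick, free above and below; its arm (14 mm wide) leads to the rack's +x. Axes as the rack's. A hung mallet has its head's centre 18 mm above this point and should lie along the rack's y
- ring_c (a point): centre of a ring's top face, 115 mm above the bench; hole 32 mm across, ring 44 mm outside, 12 mm thick, free above and below; its arm (14 mm wide) leads to the rack's +x. Axes as the rack's. A hung mallet has its head's centre 18 mm above this point and should lie along the rack's y
- jug: small steel jug, loose bystander, 72 mm across, 85 mm high; origin under its centre
- jar: jar, loose bystander, 56 mm across, 70 mm high; origin under its centre
Not all that is in view belongs to the job. Leave any pink look-alike of the mallet_a alone. Several things look just like the scraper: the one meant starts farthest from the robot's base.

How it is judged:
By the outcome, as a careful person would: the job done as asked, in the order asked, and still so for the second after the job is handed in, with the robot touching nothing.
Of chip0, chip1, chip2, chip3, chip4 only 3 to 5 are there at a start; the rules pass over those that are not, and their reading is None.
Of mallet_a, mallet_b, mallet_c only 2 to 3 are there at a start; the rules pass over those that are not, and their reading is None.
At some moment in a run one of scraper, chip0, chip1, chip2, chip3, chip4 may be knocked a few centimetres aside while the robot is not near it.
It also fails if it takes over 200 s, if anything falls off the work surface, if the arm or the gripper's body presses on something with over 40 N, if the wrist force passes 120 N, or if a joint passes its speed limit or range.

## Working session

There is one attempt and no reset: what is moved stays moved. The work goes in short steps, Python scripts to look and compute and a tool call to move; the robot and the scene stay as the last step left them, time stands still between calls to the robot, and variables do not carry over. Pictures are saved under pics/ and viewed, at most 14 in all, crops included, and the job is handed in when it is done.

Besides the shell and the picture viewer there is one more tool, called after "Emit:" as name(argument=value, ...), one argument or row to a line, values as JSON. step_arm: Moves the arm, as the interface text tells. Its arguments: {"type":"object","properties":{"rows":{"type":"array","items":{"type":"array","items":{"type":"number"}}}},"required":["rows"]}

```bash
mkdir -p pics; cat > h.py <<'E'
import numpy as np, cv2
from station import env
from scipy.spatial.transform import Rotation as R
def cam(p):
    a=np.array(p["attitude"],float)
    M=a if a.shape==(3,3) else (R.from_rotvec(a).as_matrix() if a.size==3 else R.from_quat(a).as_matrix())
    return np.array(p["mtx"]),np.array(p["eye"]),M
def ray(p,u,v,z):
    K,e,M=cam(p); d=np.linalg.inv(K)@[u,v,1]; d=M@[d[0],-d[1],-d[2]]
    return e+d*(z-e[2])/d[2]
def proj(p,X):
    K,e,M=cam(p); c=M.T@(np.array(X)-e); q=K@[c[0],-c[1],-c[2]]; return q[:2]/q[2]
def save(p,n,crop=None,s=1):
    im=p["image"][...,::-1]
    if crop: im=im[crop[1]:crop[3],crop[0]:crop[2]]
    cv2.imwrite("pics/"+n,cv2.resize(im,None,fx=s,fy=s,interpolation=cv2.INTER_CUBIC))
E
python3 - <<'E'
from h import *
o=env.get_obs(); print(o)
t=env.capture("top"); s=env.capture("side")
for p,n in((t,"top"),(s,"side")):
    print(n,p["mtx"],p["eye"],p["attitude"],p.keys()); save(p,n+"0.png",s=1.4)
for p,n in((t,"top"),(s,"side")):
    for q in["plate","tray","chip0","scraper","pad","rest","mallet_a","mallet_a_head","rack","ring_a","jug","jar"]:
        try: print(n,q,[(np.round(d["rect"]).astype(int).tolist(),round(d["p"],2)) for d in env.search_frame(q,p)[:7]])
        except Exception as e: print(q,e)
E
```

```text
{'clock': 0.0, 'q': array([ 1.19197663e+00,  2.87213183e-01,  1.57814467e+00, -1.02928906e-05,
        1.27859422e+00, -1.50008416e-01]), 'joint_velocities': array([ 0.00074964,  0.00040999, -0.00059159,  0.00126098, -0.00144132,
       -0.00089484]), 'joint_efforts': array([ 2.97727738e-04, -4.05980122e+01, -2.92626089e+01, -4.72211480e-05,
        5.77806146e-03,  9.13120140e-07]), 'eef_pos': array([0.15284231, 0.65680847, 0.22993299]), 'ee_rot': array([-0.35855821, -3.12045083,  0.00358071]), 'contact_force': array([-0.19310014, -0.00336434,  1.12698703]), 'ft_torque': array([ 0.03746651,  0.02582942, -0.01028968]), 'grasp_force': 0.0, 'grip_width': 1.000636983078654}
top [[492.07888692   0.         287.8141609 ]
 [  0.         492.07888692 206.89124877]
 [  0.           0.           1.        ]] [0.39705387 0.02390286 1.34446661] [ 0.06872182 -0.10580495 -1.59118596] dict_keys(['image', 'mtx', 'eye', 'attitude', 'shot'])
side [[400.05597476   0.         284.92881553]
 [  0.         400.05597476 211.7637026 ]
 [  0.           0.           1.        ]] [ 0.38402519 -0.6878812   0.7
[... 759 characters left out ...]
 [([321, 250, 154, 82], 0.72)]
side tray [([322, 251, 153, 81], 0.89)]
side chip0 [([309, 235, 8, 7], 0.51)]
side scraper [([254, 197, 23, 22], 0.72)]
side pad [([272, 332, 37, 56], 0.87)]
side rest [([247, 152, 60, 64], 0.79), ([353, 350, 59, 141], 0.62)]
side mallet_a [([179, 203, 44, 28], 0.97), ([258, 149, 36, 42], 0.8), ([234, 122, 28, 38], 0.78), ([244, 136, 31, 39], 0.56)]
side mallet_a_head [([179, 202, 41, 28], 0.72), ([259, 149, 36, 41], 0.58)]
side rack [([350, 351, 63, 139], 0.89), ([394, 296, 32, 39], 0.32)]
side ring_a [([352, 350, 63, 140], 0.71), ([233, 121, 29, 37], 0.53)]
side jug [([322, 170, 36, 39], 0.93)]
side jar [([397, 296, 31, 37], 0.7), ([323, 247, 152, 80], 0.19)]
```

View pics/top0.png

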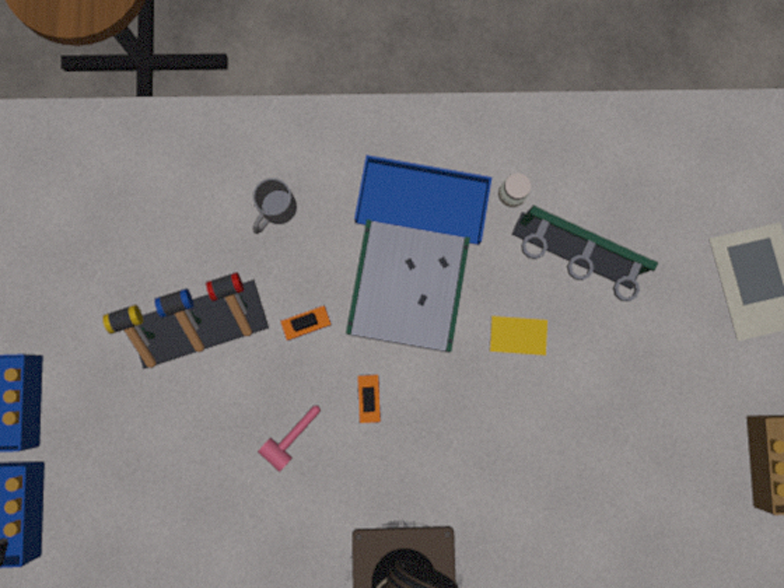

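View pics/side0.png

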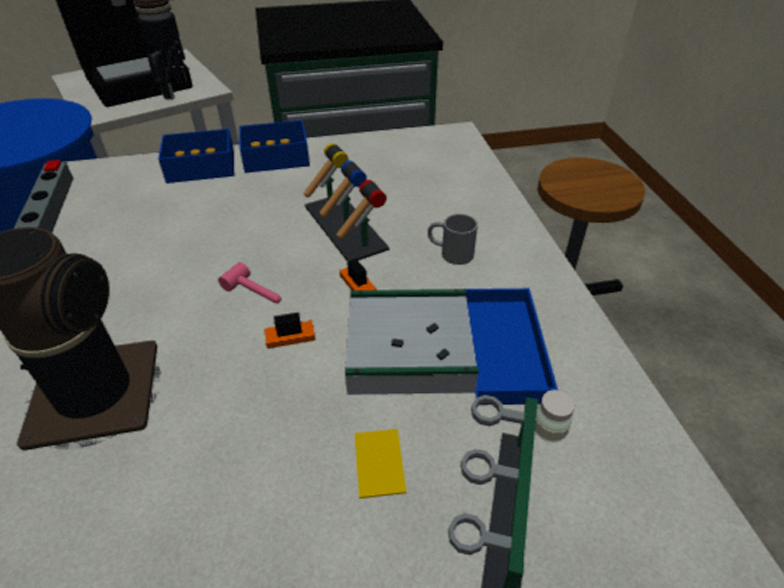

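Top view: three mallets in the rest (heads yellow 88,228; blue 124,217; red 161,206 in raw px), a pink decoy, three chips on the plate (292,188; 317,187; 301,214), the pad (370,240), and rings (381,175; 414,190; 447,205).

Two scrapers show, at raw (218,230) and (263,285). The base is near (287,407), so (218,230) is farther and should be the one meant. I'll confirm it in a crop and measure.

```bash
cat >> h.py <<'E'
from scipy.optimize import minimize
def box(cx,cy,hx,hy,z0,z1): return np.array([[cx+a*hx,cy+b*hy,z] for a in(-1,1) for b in(-1,1) for z in(z0,z1)])
def place(P,x,y,w): return P@R.from_euler("z",w).as_matrix().T+[x,y,0]
def fit(views,parts,x0,S=4):
    # views: list of (picture, bool mask); parts: list of convex point sets in the object's frame
    ms=[cv2.resize(m.astype(np.float32),None,fx=S,fy=S,interpolation=cv2.INTER_LINEAR)>.5 for _,m in views]
    def cost(v):
        c=0
        for (p,_),m in zip(views,ms):
            r=np.zeros(m.shape,np.uint8)
            for P in parts:
                q=np.array([proj(p,X) for X in place(P,*v)]); q=(q+.5)*S-.5
                cv2.fillConvexPoly(r,cv2.convexHull(np.round(q*16).astype(np.int32)),1,shift=4)
            c+=np.sum((r>0)!=m)/max(m.sum(),1)
        return c
    best=None
    for k in range(2):
        x0=x0 if best is None else best.x
        s=np.array([x0]+[np.array(x0)+d for d in np.diag([.01,.01,.1])])
        b=minimize(cost,x0,method="Nelder-Mead",options=dict(initial_simplex=s,xatol=1e-4,fatol=1e-4))
        best=b if best is None or b.fun<best.fun else best
    return best.x,best.fun/len(views)
def hsv(p): return cv2.cvtColor(p["image"],cv2.COLOR_RGB2HSV)
def mask(p,h0,h1,s0=110,v0=50,rect=None):
    H=hsv(p).astype(int); h=H[...,0]
    m=((h>=h0)&(h<=h1) if h0<=h1 else (h>=h0)|(h<=h1))&(H[...,1]>=s0)&(H[...,2]>=v0)
    if rect: k=np.zeros_like(m); k[rect[1]:rect[3],rect[0]:rect[2]]=1; m&=k
    return m
E
python3 - <<'E'
from h import *
t=env.capture("top"); s=env.capture("side")
np.savez("s0.npz",t=t["image"],s=s["image"])
save(t,"c1.png",(70,180,270,330),4); save(t,"c2.png",(335,110,485,260),4)
H=hsv(t); 
for n,(u,v) in dict(red=(161,206),blue=(124,217),yel=(88,228),yel2=(80,229),orange=(208,233),oth=(257,285),pad=(370,240),plate=(280,210),lip=(256,200),chip=(292,188),ring=(414,197),bench=(300,330),base=(400,195),wood=(170,228),blade2=(263,272)).items(): print(n,H[v,u])
H=hsv(s)
for n,(u,v) in dict(red=(266,138),blue=(252,123),yel=(239,110),orange=(256,203),pad=(271,330)).items(): print(n,H[v,u])
for n,p,uv in (("sc far",t,(218,230)),("sc near",t,(263,285))): print(n,ray(p,*uv,.016))
# pad
pm=mask(t,20,35,150,80,(340,215,400,265)); print("pad",pm.sum(), fit([(t,pm)],[box(0,0,.035,.055,0,.004)],[*ray(t,370,240,.004)[:2],1.5]))
# scraper blade + grip
for n,rt,c,w0 in(("far",(195,210,245,250),(218,230),1.8),("near",(245,260,280,310),(263,285),0)):
    Ht=hsv(t); m=mask(t,3,18,140,60,rt); hull=np.zeros(m.shape,np.uint8); cv2.fillConvexPoly(hull,cv2.convexHull(np.argwhere(m)[:,::-1].astype(np.int32)),1)
    print(n,m.sum(),hull.sum(),fit([(t,hull>0)],[box(0,0,.02,.045,0,.016)],[*ray(t,*c,.016)[:2],w0]))
E
```

```text
red [120   9  60]
blue [105  17  59]
yel [120  17  61]
yel2 [113  37  62]
orange [ 13 201 132]
oth [ 14 196 181]
pad [ 24 201 174]
plate [111  23 146]
lip [ 76 118  78]
chip [120  27  57]
ring [115  12 125]
bench [170   5 145]
base [167  12 151]
wood [ 15 124 132]
blade2 [ 14 201 176]
red [  1 243 128]
blue [110 216 104]
yel [ 25 255 122]
orange [150  51   5]
pad [ 25 255 165]
sc far [0.48581162 0.18044358 0.016     ]
sc near [0.33634265 0.06195801 0.016     ]
pad 964 (array([ 0.45196892, -0.2331823 ,  3.05250657]), np.float64(0.09098573281452658))
far 331 502 (array([0.48563459, 0.18097615, 0.32145216]), np.float64(0.058545092177379174))
near 345 501 (array([0.33778024, 0.06135581, 1.60297104]), np.float64(0.06552670993509735))
```

View pics/c1.png

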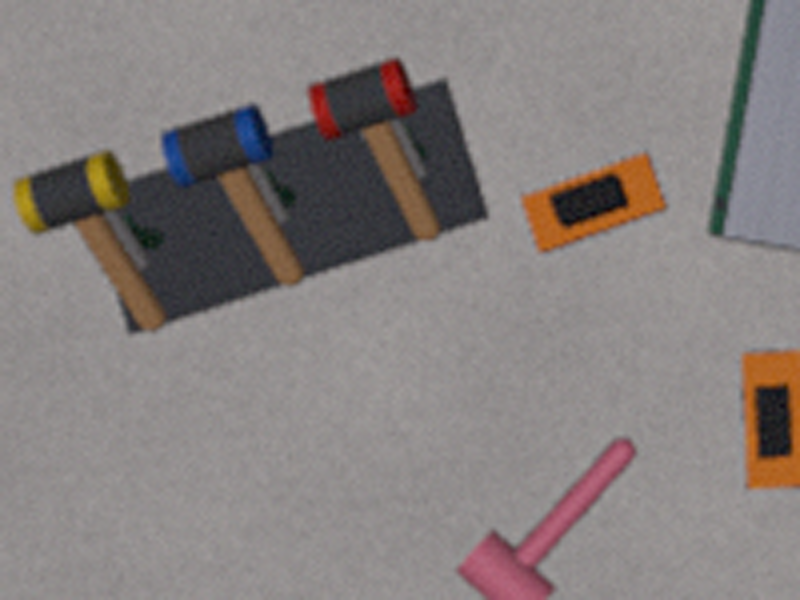

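View pics/c2.png

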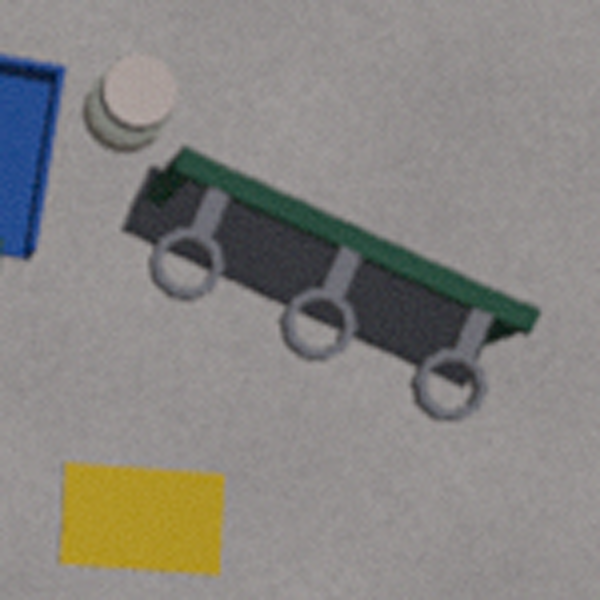

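The crop confirms it: of the two orange blocks, the one at crop (594,202), raw (218,230), lies 0.52 m from the base. The other is 0.34 m away, so the first is the scraper meant. Rings show at crop2 (185,263), (318,324) and (449,385). Next I'll fit the heads, plate, rings and chips.

```bash
cat >> h.py <<'E'
def hull(m):
    o=np.zeros(m.shape,np.uint8); cv2.fillConvexPoly(o,cv2.convexHull(np.argwhere(m)[:,::-1].astype(np.int32)),1); return o>0
_a=np.linspace(0,2*np.pi,24,endpoint=False)
def head(z=.135): return np.array([[.018*np.cos(a),y,z+.018*np.sin(a)] for a in _a for y in(-.028,.028)])
COL=dict(a=(172,6),b=(100,125),c=(21,33))
def to(T,yaw=None):
    "shifts in tool mm to target T for the present attitude; yaw = direction of tool y"
    o=env.get_obs(); M=R.from_rotvec(o["ee_rot"]).as_matrix(); p=np.array(o["eef_pos"])
    y=np.arctan2(M[1,1],M[0,1]); print("pos",p.round(4),"tool-y yaw",round(y,4),"q6",round(o["q"][5],2))
    if yaw is not None:
        d=(yaw-y+np.pi/2)%np.pi-np.pi/2; print("turn about tool z",round(-d,3)); M=R.from_euler("z",d).as_matrix()@M
    print("shift after turn, mm",(M.T@(np.array(T)-p)*1e3).round(1))
E
python3 - <<'E'
from h import *
t=env.capture("top"); s=env.capture("side")
g=mask(t,65,90,80,40,(240,150,345,260)); print("lips",g.sum()); 
pl,c=fit([(t,hull(g))],[box(0,0,.11,.1,.05,.06)],[*ray(t,292,204,.05)[:2],-.15]); print("plate",pl,c)
rt=dict(a=(140,190,178,220),b=(105,200,145,230),c=(70,212,107,245)); rs=dict(a=(250,120,285,155),b=(238,108,266,138),c=(224,97,252,124))
for k,(u,v) in dict(a=(161,206),b=(124,217),c=(88,228)).items():
    m=hull(mask(t,*COL[k],120,40,rt[k])); n=hull(mask(s,*COL[k],120,40,rs[k])); x0=[*ray(t,u,v,.135)[:2],.3]
    print(k,fit([(t,m)],[head()],x0),fit([(s,n)],[head()],x0),fit([(t,m),(s,n)],[head()],x0))
# rings: sub-pixel from hough on enlarged grey
gr=cv2.cvtColor(t["image"],cv2.COLOR_RGB2GRAY)
P=[]
for u,v in((381.25,175.75),(414.5,191),(447.25,206.25)):
    X=ray(t,u-.5,v-.5,.115); 
    # template: annulus brightness contrast edges
    def cost(q):
        a=np.linspace(0,2*np.pi,60)
        val=lambda r:cv2.remap(gr.astype(np.float32),*[np.array([proj(t,[q[0]+r*np.cos(b),q[1]+r*np.sin(b),.115])[i] for b in a],np.float32)[None] for i in(0,1)],cv2.INTER_LINEAR)
        return float(np.mean(val(.019))+0*1)
    best=min(((cost((X[0]+i*.0005,X[1]+j*.0005)),i,j) for i in range(-10,11) for j in range(-10,11)))
    P.append([X[0]+best[1]*.0005,X[1]+best[2]*.0005]); print("ring click",X.round(4),"darkest annulus",np.round(P[-1],4),best)
for q in P: print(proj(s,[*q,.115]))
# chips
sm=(hsv(t)[...,2]<95); k=np.zeros_like(sm); k[165:245,262:330]=1
n,l,st,ce=cv2.connectedComponentsWithStats((sm&k).astype(np.uint8))
w=R.from_euler("z",pl[2]).as_matrix()[:2,:2]
for i in range(1,n):
    if st[i,4]>8: X=ray(t,*ce[i],.055); print("chip",ce[i].round(1),st[i,4],X.round(4),"plate",(w.T@(X[:2]-pl[:2])).round(4))
to([.4856,.181,.12],.3214)
E
```

```text
lips 379
plate [ 0.54929722 -0.0177429  -0.1974377 ] 0.02916852024103207
a (array([0.54381703, 0.30804366, 0.30082973]), np.float64(0.06429070580013976)) (array([0.54396279, 0.30512408, 0.26213583]), np.float64(0.08101604278074866)) (array([0.54381927, 0.30746217, 0.29832457]), np.float64(0.07888354503226867))
b (array([0.51654497, 0.39573625, 0.3070478 ]), np.float64(0.07477906186267845)) (array([0.51682212, 0.39765044, 0.21067157]), np.float64(0.13774193548387098)) (array([0.51643728, 0.3957466 , 0.28751145]), np.float64(0.11963191596675511))
c (array([0.49039551, 0.48357975, 0.28108506]), np.float64(0.0850295469468155)) (array([0.48979374, 0.4841584 , 0.20205844]), np.float64(0.13671328671328672)) (array([0.49008782, 0.48347147, 0.24597362]), np.float64(0.1212688657370207))
ring click [ 0.6095 -0.245   0.115 ] darkest annulus [ 0.6055 -0.2435] (88.87223052978516, -8, 3)
ring click [ 0.5686 -0.328   0.115 ] darkest annulus [ 0.5656 -0.325 ] (86.76681518554688, -6, 6)
ring click [ 0.528  -0.4094  0.115 ] darkest annulus [ 0.526  -0.4069] (85.1780776977539, -4, 5)
[345.23730266 289.12896684]
[338.77193003 328.4377436 ]
[331.24544411 375.47306223]
chip [262.3 167.8] 11 [0.6461 0.0573 0.055 ] plate [0.0802 0.0925]
chip [292.7 188.2] 29 [ 0.5897 -0.0222  0.055 ] plate [0.0405 0.0036]
chip [316.4 187. ] 29 [ 0.5916 -0.0853  0.055 ] plate [ 0.0548 -0.0579]
chip [325.2 217.8] 177 [ 0.5091 -0.1061  0.055 ] plate [-0.0221 -0.0945]
chip [301.4 213.9] 30 [ 0.5208 -0.0434  0.055 ] plate [-0.023  -0.0308]
pos [0.153  0.6574 0.2313] tool-y yaw 1.3421 q6 -0.15
turn about tool z 1.021
shift after turn, mm [-557.1  165.   111.3]
```

Measured: plate at (0.549,-0.018) with yaw -0.197; three chips at plate (40,4), (55,-58) and (-23,-31) mm; heads a, b and c 92 mm apart. I'll move above the scraper now.

Emit:
step_arm(
  rows=[
    [0, 0, 0, 0, 0.146],
    [0, 0, 0, 0, 0.146],
    [0, 0, 0, 0, 0.146],
    [0, 0, 0, 0, 0.146],
    [0, 0, 0, 0, 0.146],
    [0, 0, 0, 0, 0.146],
    [0, 0, 0, 0, 0.145],
    [0, -43, 12.7, 0, 0],
    [0, -43, 12.7, 0, 0],
    [0, -43, 12.7, 0, 0],
    [0, -43, 12.7, 0, 0],
    [0, -43, 12.7, 0, 0],
    [0, -43, 12.7, 0, 0],
    [0, -43, 12.7, 0, 0],
    [0, -43, 12.7, 0, 0],
    [0, -43, 12.7, 0, 0],
    [0, -43, 12.7, 0, 0],
    [0, -43, 12.7, 0, 0],
    [0, -43, 12.7, 0, 0],
    [0, -41, 12.7, 0, 0],
  ],
)

```text
clock: 3.5
eef_pos: [0.4863, 0.1792, 0.2317]
ee_rot: [1.838, 2.547, 0.001]
contact_force: [0.0, 0.7, 0.4]
grip_width: 0.998
grasp_force: 0.0
```

```bash
python3 - <<'E'
from h import *
o=env.get_obs(); print(o["clock"])
to([.4856,.181,.10],.3214)
s=env.capture("side"); t=env.capture("top"); 
print([(proj(s,[.4856,.181,z])).round(1) for z in(0,.016,.052)]); save(s,"s1.png",(190,130,390,280),4)
rt=(195,210,245,250); m=mask(t,3,18,140,60,rt); print(m.sum())
ms=mask(s,3,18,140,40,(235,180,290,225)); print(ms.sum(),ms.nonzero()[1].mean(),ms.nonzero()[0].mean())
E
```

```text
3.5
pos [0.4863 0.1792 0.2317] tool-y yaw 0.3206 q6 -0.16
turn about tool z -0.001
shift after turn, mm [  2.   -0.3 131.7]
[array([255.3, 202.7]), array([255. , 198.6]), array([254.4, 189. ])]
140
171 253.82456140350877 201.23391812865498
```

View pics/s1.png

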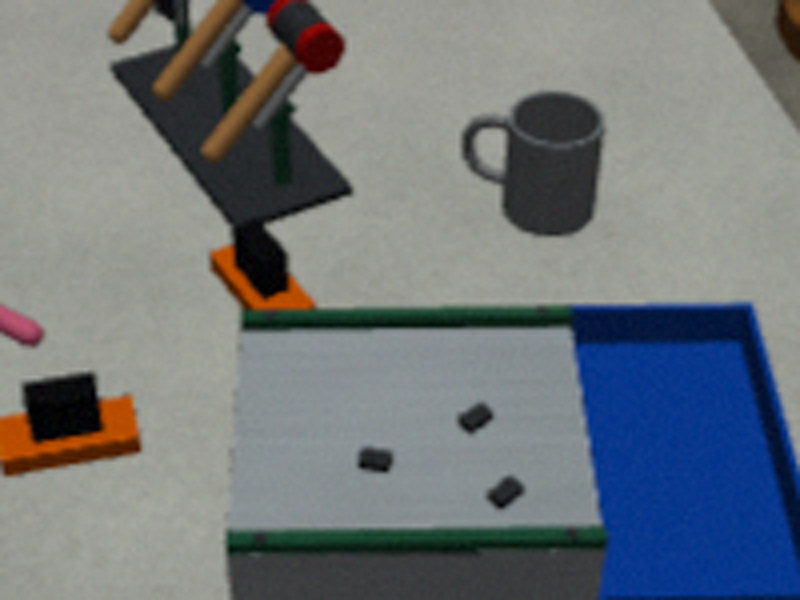

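The side crop shows the scraper at crop (262,270), untouched, and the three chips at (376,459), (476,417) and (506,491). I'll descend and grip.

Emit:
step_arm(
  rows=[
    [0, 2, 0, 40, 0],
    [0, 0, 0, 40, 0],
    [0, 0, 0, 40, 0],
    [0, 0, 0, 40, 0],
    [0, 0, 0, 25, 0],
    [0, 0, 0, 15, 0],
    [0, 0, 0, 11, 0],
    [0.5, 0, 0, 0, 0],
    [1, 0, 0, 0, 0],
    [1, 0, 0, 0, 0],
    [1, 0, 0, 0, 0],
    [1, 0, 0, 0, 0],
    [1, 0, 0, 0, 0],
    [1, 0, 0, 0, 0],
  ],
)

```text
clock: 5.0
eef_pos: [0.486, 0.1831, 0.0216]
ee_rot: [1.837, 2.546, 0.003]
contact_force: [-0.4, 0.8, 6.6]
grip_width: 0.251
grasp_force: 60.0
```

```bash
cat >> h.py <<'E'
PL=(.5493,-.0177,-.1974)
def plate(x,y,z): return place(np.array([[x/1e3,y/1e3,z]]),*PL)[0]
E
python3 - <<'E'
from h import *
to(plate(-78,30,.135),-.1974); to(plate(-78,30,.0735),-.1974)
E
```

```text
pos [0.486  0.1831 0.0216] tool-y yaw 0.3209 q6 -0.16
turn about tool z 0.518
shift after turn, mm [-154.5   23.7 -113.3]
pos [0.486  0.1831 0.0216] tool-y yaw 0.3209 q6 -0.16
turn about tool z 0.518
shift after turn, mm [-154.5   23.6  -51.8]
```

Emit:
step_arm(
  rows=[
    [1, 0, 0, -20, 0],
    [1, 0, 0, -30, 0],
    [1, 0, 0, -30, 0],
    [1, 0, 0, -33.3, 0],
    [1, 0, 0, 0, 0.13],
    [1, 0, 0, 0, 0.13],
    [1, 0, 0, 0, 0.13],
    [1, 0, 0, 0, 0.128],
    [1, -30.9, 4.7, 0, 0],
    [1, -30.9, 4.7, 0, 0],
    [1, -30.9, 4.7, 0, 0],
    [1, -30.9, 4.8, 0, 0],
    [1, -30.9, 4.8, 0, 0],
    [1, 0, 0, 0, 0],
    [1, 0, 0, 30, 0],
  ],
)

```text
clock: 6.5
eef_pos: [0.481, 0.0257, 0.1068]
ee_rot: [2.426, 1.985, 0.01]
contact_force: [0.8, 0.2, -1.5]
grip_width: 0.244
grasp_force: 59.3
```

```bash
python3 - <<'E'
from h import *
print(env.get_obs()["grip_width"],env.get_obs()["contact_force"])
to(plate(-78,30,.0735),-.1974)
s=env.capture("side"); save(s,"s2.png",(210,130,410,280),4)
E
```

```text
0.24389616887133744 [ 0.77622825  0.19558481 -1.48374866]
pos [0.481  0.0257 0.1068] tool-y yaw -0.1993 q6 0.04
turn about tool z -0.002
shift after turn, mm [ 0.8 -2.8 33.3]
```

View pics/s2.png

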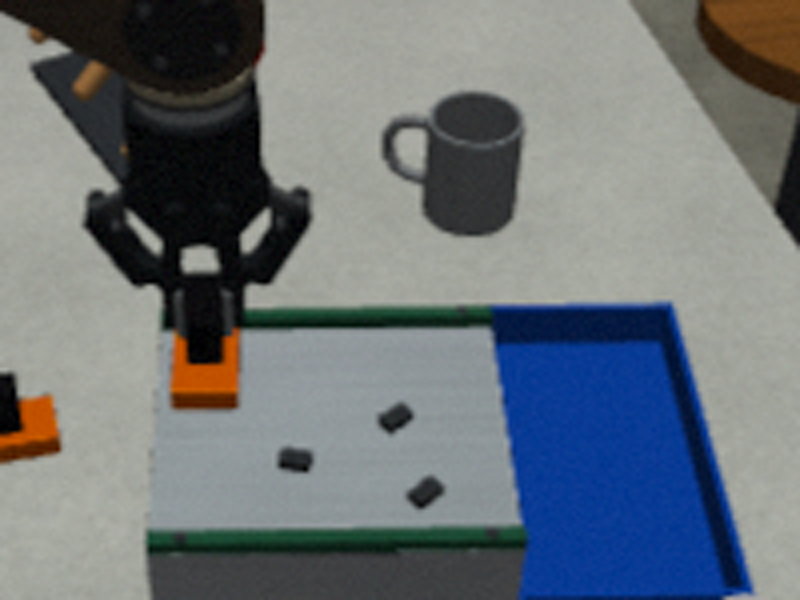

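The scraper is held level over the plate's near end and the chips have not moved. Lowering onto the plate.

Emit:
step_arm(
  rows=[
    [1, 0, 0, 20, 0],
    [1, 0, 0, 10, 0],
    [1, 0, 0, 3, 0],
    [1, 0, 0, 0, 0],
    [1, 0, 0, 0, 0],
  ],
)

```text
clock: 7.05
eef_pos: [0.4769, 0.0275, 0.0714]
ee_rot: [-2.426, -1.991, 0.004]
contact_force: [-4.5, 0.6, 4.5]
grip_width: 0.25
grasp_force: 60.6
```

Emit:
step_arm(
  rows=[
    [1, 0, 3, -0.8, 0],
    [1, 0, 9, 0, 0],
    [1, 0, 10, 0, 0],
    [1, 0, 10, 0, 0],
    [1, 0, 10, 0, 0],
    [1, 0, 10, 0, 0],
    [1, 0, 10, 0, 0],
    [1, 0, 10, 0, 0],
    [1, 0, 10, 0, 0],
    [1, 0, 10, 0, 0],
    [1, 0, 10, 0, 0],
    [1, 0, 10, 0, 0],
    [1, 0, 10, 0, 0],
    [1, 0, 10, 0, 0],
    [1, 0, 10, 0, 0],
    [1, 0, 10, 0, 0],
    [1, 0, 10, 0, 0],
    [1, 0, 10, 0, 0],
    [1, 0, 10, 0, 0],
    [1, 0, 10, 0, 0],
  ],
)

```text
clock: 9.05
eef_pos: [0.667, -0.011, 0.0716]
ee_rot: [2.429, 1.992, 0.0]
contact_force: [-4.9, 1.6, 6.1]
grip_width: 0.249
grasp_force: 60.6
```

```bash
python3 - <<'E'
from h import *
to(plate(112,30,.0724),-.1974); to(plate(-78,-41,.12),-.1974)
E
```

```text
pos [ 0.667  -0.011   0.0716] tool-y yaw -0.197 q6 0.03
turn about tool z 0.0
shift after turn, mm [ 0.4 -2.1 -0.8]
pos [ 0.667  -0.011   0.0716] tool-y yaw -0.197 q6 0.03
turn about tool z 0.0
shift after turn, mm [ -70.6 -192.1  -48.5]
```

Emit:
step_arm(
  rows=[
    [1, 0, 5, 0, 0],
    [1, 0, 0, 0, 0],
    [1, 0, 0, -25, 0],
    [1, 0, 0, -25, 0],
    [1, -11, -35, 0, 0],
    [1, -12, -40, 0, 0],
    [1, -12, -40, 0, 0],
    [1, -12, -40, 0, 0],
    [1, -12, -40, 0, 0],
    [1, -12, -2, 0, 0],
    [1, 0, 0, 0, 0],
  ],
)

```text
clock: 10.15
eef_pos: [0.4635, -0.0437, 0.1208]
ee_rot: [2.429, 1.989, 0.002]
contact_force: [-0.6, 0.1, -0.9]
grip_width: 0.251
grasp_force: 59.8
```

```bash
python3 - <<'E'
from h import *
to(plate(-78,-41,.0724),-.1974)
s=env.capture("side"); save(s,"s3.png",(230,180,430,330),4)
E
```

```text
pos [ 0.4635 -0.0437  0.1208] tool-y yaw -0.1985 q6 -0.11
turn about tool z -0.001
shift after turn, mm [ 1.4  0.9 48.4]
```

View pics/s3.png

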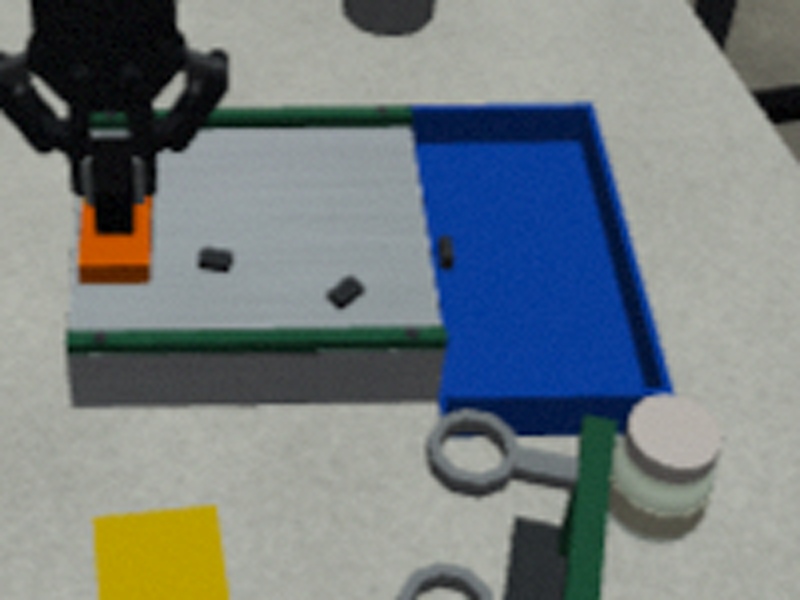

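One chip is in the tray at (446,252). The other two, at (215,259) and (345,292), are still on the plate. Second pass next.

Emit:
step_arm(
  rows=[
    [1, 1.4, 1, 25, 0],
    [1, 0, 0, 15, 0],
    [1, 0, 0, 8, 0],
    [1, 0, 0, 0, 0],
    [1, 0, 0, 0, 0],
  ],
)

```text
clock: 10.7
eef_pos: [0.4664, -0.0419, 0.074]
ee_rot: [2.428, 1.992, 0.001]
contact_force: [-0.8, 0.2, -0.9]
grip_width: 0.248
grasp_force: 59.7
```

Emit:
step_arm(
  rows=[
    [1, 0, 3, 1.4, 0],
    [1, 0, 9, 0, 0],
    [1, 0, 10, 0, 0],
    [1, 0, 10, 0, 0],
    [1, 0, 10, 0, 0],
    [1, 0, 10, 0, 0],
    [1, 0, 10, 0, 0],
    [1, 0, 10, 0, 0],
    [1, 0, 10, 0, 0],
    [1, 0, 10, 0, 0],
    [1, 0, 10, 0, 0],
    [1, 0, 10, 0, 0],
    [1, 0, 10, 0, 0],
    [1, 0, 10, 0, 0],
    [1, 0, 10, 0, 0],
    [1, 0, 10, 0, 0],
    [1, 0, 10, 0, 0],
    [1, 0, 10, 0, 0],
    [1, 0, 10, 0, 0],
    [1, 0, 10, 0, 0],
  ],
)

```text
clock: 12.7
eef_pos: [0.6543, -0.0795, 0.072]
ee_rot: [2.429, 1.992, 0.0]
contact_force: [-0.4, 0.1, -1.7]
grip_width: 0.251
grasp_force: 59.8
```

Emit:
step_arm(
  rows=[
    [1, 0, 7, 0, 0],
    [1, 0, 0, 0, 0],
    [1, 0, 0, -25, 0],
    [1, 0, 0, -25, 0],
    [1, 0, -35, 0, 0],
    [1, 0, -40, 0, 0],
    [1, 0, -40, 0, 0],
    [1, 0, -40, 0, 0],
    [1, 0, -40, 0, 0],
    [1, 0, -5, 0, 0],
    [1, 0, 0, 0, 0],
  ],
)

```text
clock: 13.8
eef_pos: [0.4633, -0.0412, 0.1221]
ee_rot: [2.429, 1.992, 0.001]
contact_force: [0.2, -0.6, -1.3]
grip_width: 0.248
grasp_force: 59.9
```

```bash
python3 - <<'E'
from h import *
s=env.capture("side"); save(s,"s4.png",(230,180,430,330),4)
t=env.capture("top"); pm=mask(t,20,35,150,80,(340,215,400,265)); print("pad",pm.sum())
p,c=fit([(t,pm)],[box(0,0,.035,.055,0,.004)],[.452,-.233,-.09]); print(p,c)
n=mask(s,20,35,150,60,(240,280,300,370)); print(n.sum(),fit([(s,n)],[box(0,0,.035,.055,0,.004)],p),fit([(t,pm),(s,n)],[box(0,0,.035,.055,0,.004)],p))
to([p[0],p[1],.12],p[2])
E
```

```text
pad 966
[ 0.4520866  -0.23219923 -0.10592127] 0.0891146777116231
1489 (array([ 0.45205621, -0.23410365, -0.09007635]), np.float64(0.039672544080604534)) (array([ 0.45200833, -0.23373543, -0.09042609]), np.float64(0.06562677345602416))
pos [ 0.4656 -0.042   0.123 ] tool-y yaw -0.1972 q6 -0.11
turn about tool z -0.091
shift after turn, mm [-190.5    6.6    3.1]
```

View pics/s4.png

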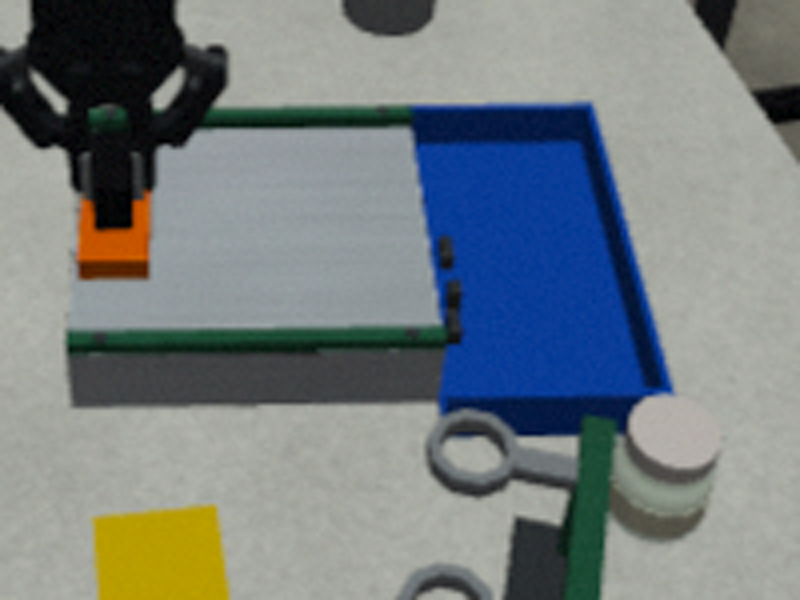

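All three chips lie in the tray at (446,252), (453,295) and (453,328), and the plate is clear. Parking the scraper next.

Emit:
step_arm(
  rows=[
    [1, 0, 0, 0, -0.107],
    [1, -32, 0.6, 0, 0],
    [1, -32, 0.6, 0, 0],
    [1, -32, 0.6, 0, 0],
    [1, -32, 0.6, 0, 0],
    [1, -32, 0.6, 0, 0],
    [1, -32, 0.7, 0, 0],
    [1, 0, 0, 0, 0],
    [1, 0, 0, 30, 0],
    [1, 0, 0, 30, 0],
    [1, 0, 0, 20, 0],
    [1, 0, 0, 10, 0],
    [1, 0, 0, 0, 0],
    [1, 0, 0, 0, 0],
  ],
)

```text
clock: 15.3
eef_pos: [0.4517, -0.2336, 0.0328]
ee_rot: [2.318, 2.119, 0.0]
contact_force: [0.5, 0.2, -2.2]
grip_width: 0.244
grasp_force: 59.8
```

```bash
python3 - <<'E'
from h import *
to([.452,-.2335,.0262],-.09)
E
```

```text
pos [ 0.4517 -0.2336  0.0328] tool-y yaw -0.0897 q6 -0.59
turn about tool z 0.0
shift after turn, mm [0.2 0.3 6.6]
```

Emit:
step_arm(
  rows=[
    [1, 0, 0, 4, 0],
    [1, 0, 0, 2.5, 0],
    [1, 0, 0, 0, 0],
    [1, 0, 0, 0, 0],
    [0.6, 0, 0, 0, 0],
    [0.4, 0, 0, 0, 0],
    [0.2, 0, 0, 0, 0],
    [0.2, 0, 0, 0, 0],
    [0.2, 0, 0, -15, 0],
    [0.2, 0, 0, -35, 0],
    [0.2, 0, 0, -45, 0],
    [0.2, 0, 0, -45, 0],
    [0.2, 0, 0, -45, 0],
    [0.2, 0, 0, -20, 0],
  ],
)

```text
clock: 16.7
eef_pos: [0.4523, -0.2344, 0.2362]
ee_rot: [2.313, 2.114, 0.002]
contact_force: [-0.7, -0.3, -0.3]
grip_width: 0.795
grasp_force: 0.0
```

Emit:
step_arm(
  rows=[
    [0.2, 40, 0, 0, 0.15],
    [0.2, 40, 0, 0, 0.15],
    [0.2, 40, 0, 0, 0.15],
    [0.2, 40, 0, 0, 0],
    [0.2, 40, 0, 0, 0],
    [0.2, 0, 0, 0, 0],
  ],
)

```text
clock: 17.3
eef_pos: [0.519, -0.0483, 0.2307]
ee_rot: [-2.718, -1.574, -0.002]
contact_force: [0.7, 0.3, 1.0]
grip_width: 0.796
grasp_force: 0.0
```

```bash
cat > rg.py <<'E'
from h import *
t=env.capture("top"); s=env.capture("side")
save(t,"t5.png",(335,110,485,260),4); save(s,"s5.png",(240,250,400,410),3.6)
print(env.get_obs()["eef_pos"],env.get_obs()["clock"])
m=hull(mask(t,3,18,140,60,(340,215,400,265)))
print("scraper",m.sum(),fit([(t,m)],[box(0,0,.02,.045,.004,.02)],[.452,-.233,-.09]))
# rack: fit x,y,yaw by edge strength along ring circles in both views
def E(p):
    g=cv2.GaussianBlur(cv2.cvtColor(p["image"],cv2.COLOR_RGB2GRAY),(0,0),.8).astype(np.float32)
    return np.hypot(cv2.Sobel(g,cv2.CV_32F,1,0),cv2.Sobel(g,cv2.CV_32F,0,1))
a=np.linspace(0,2*np.pi,72,endpoint=False); a=a[np.abs(np.angle(np.exp(1j*a)))>.45]
C=np.array([[r*np.cos(b),yc+r*np.sin(b),.115] for yc in(-.092,0,.092) for r in(.016,.022) for b in a])
def sc(v,views):
    X=place(C,*v); c=0
    for p,e in views:
        q=np.array([proj(p,x) for x in X],np.float32); c-=cv2.remap(e,q[:,0].copy(),q[:,1].copy(),cv2.INTER_LINEAR).mean()/e.std()
    return c
vt,vs=(t,E(t)),(s,E(s)); x0=np.array([.5686,-.328,-.46])
for n,V in(("top",[vt]),("side",[vs]),("both",[vt,vs])):
    sx=np.array([x0]+[x0+d for d in np.diag([.003,.003,.03])]); b=minimize(sc,x0,args=(V,),method="Nelder-Mead",options=dict(initial_simplex=sx)); print(n,b.x,b.fun)
E
python3 rg.py
```

```text
[ 0.51786398 -0.0510487   0.23036349] 17.4
scraper 508 (array([ 0.44994788, -0.23611102, -0.09704371]), np.float64(0.06967011324470704))
top [ 0.5672147  -0.32564097 -0.45908864] -2.841219186782837
side [ 0.57041673 -0.34136175 -0.39623937] -2.682385206222534
both [ 0.56886639 -0.3309767  -0.45621873] -5.034062385559082
```

View pics/s5.png

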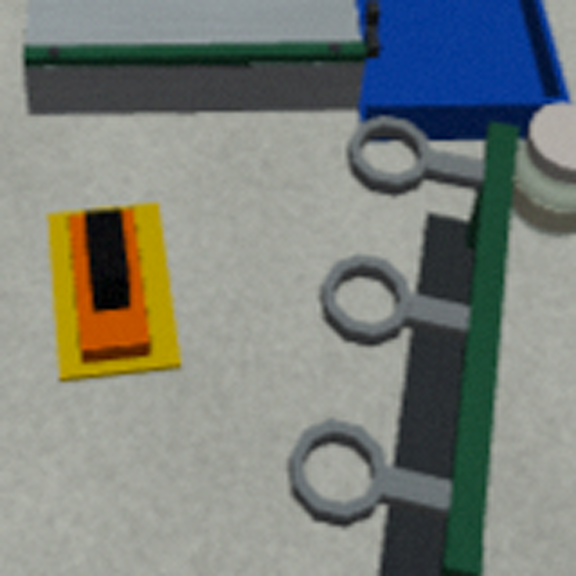

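```bash
cat > rg2.py <<'E'
from h import *
t=env.capture("top"); s=env.capture("side")
# side: pixel centre of the rings (ellipse of hole) by contour of bright steel; compare with projected circles for each candidate
im=cv2.resize(s["image"][250:410,240:400,::-1],None,fx=3.6,fy=3.6,interpolation=cv2.INTER_CUBIC)
it=cv2.resize(t["image"][110:260,335:485,::-1],None,fx=4,fy=4,interpolation=cv2.INTER_CUBIC)
a=np.linspace(0,2*np.pi,60)
for v,c in(((.5672,-.3256,-.459),(0,0,255)),):
    for yc in(-.092,0,.092):
        for r in(.016,.022):
            X=place(np.array([[r*np.cos(b),yc+r*np.sin(b),.115] for b in a]),*v)
            for p,I,o,k in((s,im,(240,250),3.6),(t,it,(335,110),4)):
                q=np.array([((proj(p,x)-o)+.5)*k-.5 for x in X]); cv2.polylines(I,[np.round(q*8).astype(np.int32)],True,c,1,cv2.LINE_AA,3)
h=max(im.shape[0],it.shape[0]); out=np.zeros((h,im.shape[1]+it.shape[1],3),np.uint8); out[:im.shape[0],:im.shape[1]]=im; out[:it.shape[0],im.shape[1]:]=it
cv2.imwrite("pics/ov.png",cv2.resize(out[:, :],None,fx=800/out.shape[1],fy=800/out.shape[1],interpolation=cv2.INTER_AREA))
E
python3 rg2.py
```

```text
(no output)
```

View pics/ov.png

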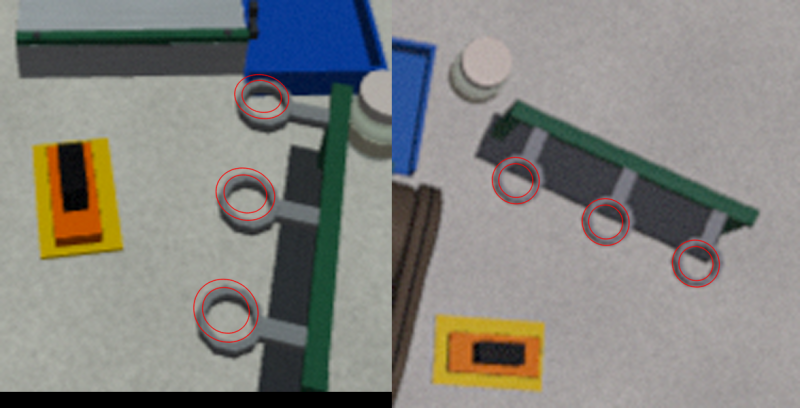

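The side view shows the scraper standing squarely inside the pad, at crop (110,285). The overlay puts the ring fit on the rings in the top view and about 2 px high in the side view. I'll refine the rack with a silhouette fit.

```bash
cat > rg3.py <<'E'
from h import *
t=env.capture("top"); s=env.capture("side"); S=4
a=np.linspace(0,2*np.pi,40)
circ=lambda r,yc,z:np.array([[r*np.cos(b),yc+r*np.sin(b),z] for b in a])
def sil(p,v,dz=0):
    r=np.zeros((420*S,560*S),np.uint8)
    def poly(P,fill=True):
        q=np.array([proj(p,x) for x in place(P+[0,0,dz],*v)]); q=np.round(((q+.5)*S-.5)*16).astype(np.int32)
        o=np.zeros_like(r); cv2.fillConvexPoly(o,cv2.convexHull(q),1,shift=4); return o
    for yc in(-.092,0,.092):
        o=poly(np.vstack([circ(.022,yc,.115),circ(.022,yc,.103)])); h=poly(circ(.016,yc,.115))&poly(circ(.016,yc,.103))
        r|=(o&(1-h))|poly(box(.035,yc,.016,.007,.103,.115))&(1-h)
    return r
def region(p):
    r=np.zeros((420,560),np.uint8)
    for yc in(-.092,0,.092):
        q=np.array([proj(p,x) for x in place(circ(.034,yc,.11),.568,-.328,-.458)]).round().astype(np.int32); cv2.fillConvexPoly(r,cv2.convexHull(q),1)
    return r
V=[]
for p in(t,s):
    g=cv2.GaussianBlur(p["image"],(0,0),.6).astype(np.float32); rg=region(p)
    g=cv2.resize(g.mean(2),None,fx=S,fy=S); rg=cv2.resize(rg,None,fx=S,fy=S,interpolation=cv2.INTER_NEAREST)
    V.append((p,g,rg))
def cost(v,W):
    c=0
    for p,g,rg in W:
        r=sil(p,v).astype(bool)&(rg>0); x=g[r]; c+=x.std()/10 
        e=cv2.dilate(r.astype(np.uint8),np.ones((9,9)))*rg; o=(e>0)&~r; c-=np.abs(g[o]-np.median(x)).mean()/10
    return c
x0=np.array([.5672,-.3256,-.459])
for n,W in(("top",V[:1]),("side",V[1:]),("both",V)):
    b=None
    for k in range(2):
        st=x0 if b is None else b.x
        b=minimize(cost,st,args=(W,),method="Nelder-Mead",options=dict(initial_simplex=np.array([st]+[st+d for d in np.diag([.004,.004,.03])]),xatol=1e-4,fatol=1e-4))
    print(n,b.x.round(4),round(b.fun,3))
for y in(.3078,):pass
to([.5438,.3078,.20],np.pi/2+.2955)
E
python3 rg3.py
```

```text
top [ 0.5688 -0.3297 -0.4653] -1.91
side [ 0.5708 -0.3266 -0.4527] -1.589
both [ 0.5681 -0.3316 -0.4537] -3.288
pos [ 0.5174 -0.0527  0.2305] tool-y yaw -0.5275 q6 0.23
turn about tool z 0.748
shift after turn, mm [ 130.2 -337.2   30.5]
```

Emit:
step_arm(
  rows=[
    [0.12, 0, 0, 0, 0.15],
    [0.12, 0, 0, 0, 0.15],
    [0.12, 0, 0, 0, 0.15],
    [0.12, 0, 0, 0, 0.15],
    [0.12, 0, 0, 0, 0.148],
    [0.12, 13, -33.7, 0, 0],
    [0.12, 13, -33.7, 0, 0],
    [0.12, 13, -33.7, 0, 0],
    [0.12, 13, -33.7, 0, 0],
    [0.12, 13, -33.7, 0, 0],
    [0.12, 13, -33.7, 0, 0],
    [0.12, 13, -33.7, 0, 0],
    [0.12, 13, -33.7, 0, 0],
    [0.12, 13, -33.7, 0, 0],
    [0.12, 13, -33.7, 0, 0],
    [0.12, 0, 0, 0, 0],
    [0.12, 0, 0, 0, 0],
  ],
)

```text
clock: 19.3
eef_pos: [0.5437, 0.3079, 0.2302]
ee_rot: [3.106, 0.465, -0.001]
contact_force: [1.2, 0.1, -0.8]
grip_width: 0.88
grasp_force: 0.0
```

```bash
python3 - <<'E'
from h import *
to([.5438,.3078,.112],np.pi/2+.2955)
E
```

```text
pos [0.5437 0.3079 0.2302] tool-y yaw -1.2738 q6 1.63
turn about tool z 0.001
shift after turn, mm [2.000e-01 1.000e-01 1.182e+02]
```

Emit:
step_arm(
  rows=[
    [0.12, 0, 0, 40, 0],
    [0.12, 0, 0, 35, 0],
    [0.12, 0, 0, 25, 0],
    [0.12, 0, 0, 18, 0],
    [0.12, 0, 0, 0, 0],
    [0.5, 0, 0, 0, 0],
    [1, 0, 0, 0, 0],
    [1, 0, 0, 0, 0],
    [1, 0, 0, 0, 0],
    [1, 0, 0, 0, 0],
  ],
)

```text
clock: 20.3
eef_pos: [0.5454, 0.3064, 0.115]
ee_rot: [3.103, 0.465, 0.005]
contact_force: [1.4, -5.3, 1.4]
grip_width: 0.644
grasp_force: 65.0
```

Emit:
step_arm(
  rows=[
    [1, 0, 0, -10, 0],
    [1, 0, 0, -25, 0],
    [1, 0, 0, -35, 0],
    [1, 0, 0, -35, 0],
    [1, 0, 0, -35, 0],
    [1, 0, 0, 0, 0],
    [1, 0, 0, 0, 0],
  ],
)

```text
clock: 21.0
eef_pos: [0.5438, 0.3087, 0.2541]
ee_rot: [-3.106, -0.464, -0.004]
contact_force: [-0.2, -0.5, -4.4]
grip_width: 0.649
grasp_force: 64.8
```

```bash
python3 - <<'E'
from h import *
to([.569,-.329,.26],-2.029)
s=env.capture("side"); save(s,"s6.png",(180,60,380,210),4)
E
```

```text
pos [0.5438 0.3087 0.2541] tool-y yaw -1.274 q6 1.63
turn about tool z 0.755
shift after turn, mm [304.7 560.8  -5.3]
```

View pics/s6.png

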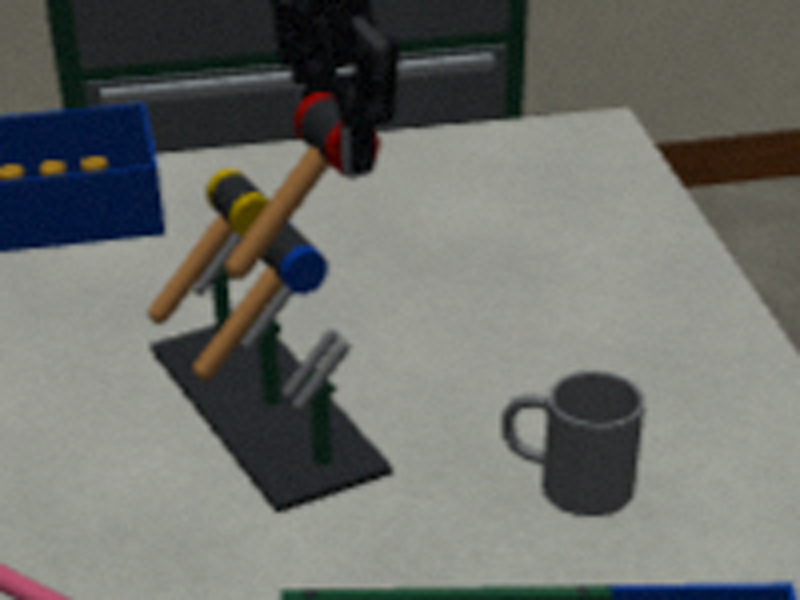

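The side crop shows the red mallet held, its head at (338,132), but the handle is still frozen at 45° (butt at 240,268). I'll tip it upright by pressing the butt against the plate's fixed +y side face, with the tool's -x towards the plate, and hang it after that.

```bash
python3 - <<'E'
from h import *
to(plate(-40,205,.254),-.1974); to(plate(-40,205,.110),-.1974)
t=env.capture("top"); print("jug",ray(t,195,148,.04))
E
```

```text
pos [0.5429 0.3083 0.2517] tool-y yaw -1.274 q6 1.63
turn about tool z -1.077
shift after turn, mm [-113.4   30.3   -2.1]
pos [0.5429 0.3083 0.2517] tool-y yaw -1.274 q6 1.63
turn about tool z -1.077
shift after turn, mm [-113.2   30.3  141.9]
jug [0.70658824 0.23762349 0.04      ]
```

Emit:
step_arm(
  rows=[
    [1, 0, 0, 0, -0.14],
    [1, 0, 0, 0, -0.14],
    [1, 0, 0, 0, -0.14],
    [1, 0, 0, 0, -0.14],
    [1, 0, 0, 0, -0.14],
    [1, 0, 0, 0, -0.14],
    [1, 0, 0, 0, -0.14],
    [1, 0, 0, 0, -0.097],
    [1, -28, 7.6, 0, 0],
    [1, -28, 7.6, 0, 0],
    [1, -28, 7.6, 0, 0],
    [1, -28, 7.5, 0, 0],
    [1, 0, 0, 0, 0],
    [1, 0, 0, 35, 0],
    [1, 0, 0, 35, 0],
    [1, 0, 0, 35, 0],
    [1, 0, 0, 35, 0],
    [1, 0, 0, 0, 0],
  ],
)

```text
clock: 22.9
eef_pos: [0.5452, 0.1922, 0.1043]
ee_rot: [-2.422, -1.987, 0.022]
contact_force: [-1.0, -0.4, -4.3]
grip_width: 0.644
grasp_force: 64.9
```

```bash
python3 - <<'E'
from h import *
to(plate(-40,109,.110),-.1974)
E
```

```text
pos [0.5452 0.1922 0.1043] tool-y yaw -0.1969 q6 0.36
turn about tool z 0.001
shift after turn, mm [-96.1   5.1  -5.3]
```

Emit:
step_arm(
  rows=[
    [1, 0, 0, -3, 0],
    [1, -10, 1, 0, 0],
    [1, -10, 1, 0, 0],
    [1, -10, 1, 0, 0],
    [1, -10, 1, 0, 0],
    [1, -10, 1, 0, 0],
    [1, -10, 0, 0, 0],
  ],
)

```text
clock: 23.6
eef_pos: [0.5519, 0.142, 0.1285]
ee_rot: [-2.433, -1.978, -0.049]
contact_force: [-5.2, 34.8, 38.1]
grip_width: 0.648
grasp_force: 72.5
```

Emit:
step_arm(
  rows=[
    [1, -10, 0, 0, 0],
    [1, -10, 0, 0, 0],
    [1, -8, 0, 0, 0],
    [1, -6, 0, 0, 0],
    [1, -2, 0, 0, 0],
    [1, 0, 0, 0, 0],
  ],
)

```text
clock: 24.2
eef_pos: [0.542, 0.0994, 0.1213]
ee_rot: [2.428, 1.986, 0.024]
contact_force: [3.0, 7.5, 1.6]
grip_width: 0.648
grasp_force: 69.7
```

```bash
python3 - <<'E'
from h import *
to(plate(-40,109,.110),-.1974)
s=env.capture("side"); save(s,"s7.png",(200,110,360,230),5)
E
```

```text
pos [0.542  0.0994 0.1213] tool-y yaw -0.1996 q6 0.19
turn about tool z -0.002
shift after turn, mm [ -4.5 -10.   11.1]
```

View pics/s7.png

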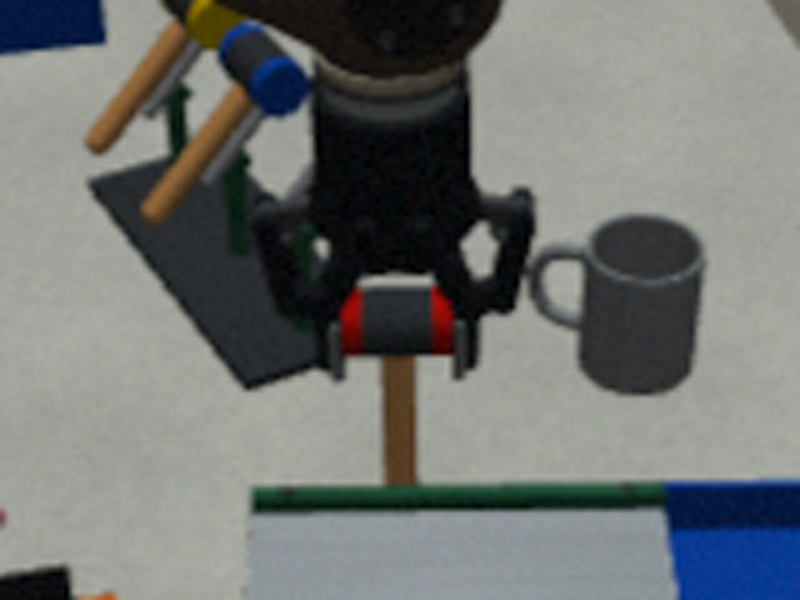

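The handle is now nearly upright against the plate side (crop 400,420). I'll push a bit more, then lift and check the tilt numerically.

Emit:
step_arm(
  rows=[
    [1, -3, 0, 0, 0],
    [1, -3, 0, 0, 0],
    [1, 0, 0, 0, 0],
    [1, 0, 0, 0, 0],
    [1, 3, 0, 0, 0],
    [1, 15, 0, -10, 0],
    [1, 20, 0, -35, 0],
    [1, 0, 0, -40, 0],
    [1, 0, 0, -40, 0],
    [1, 0, 0, -30, 0],
    [1, 0, 0, 0, 0],
    [1, 0, 0, 0, 0],
  ],
)

```text
clock: 25.45
eef_pos: [0.5434, 0.1291, 0.2706]
ee_rot: [2.428, 1.992, 0.0]
contact_force: [-0.8, -0.1, -4.2]
grip_width: 0.646
grasp_force: 69.5
```

```bash
cat > tilt.py <<'E'
from h import *
import sys
# handle axis in the side and top views: fit direction of handle (two lean angles) with head centre near the TCP
col=sys.argv[1]; o=env.get_obs(); M=R.from_rotvec(o["ee_rot"]).as_matrix(); tcp=np.array(o["eef_pos"])
s=env.capture("side"); t=env.capture("top")
def seg(P0,d,l0,l1,r):  # capsule-like hull points of a cylinder
    u=np.cross(d,[0,0,1.]) if abs(d[2])<.95 else np.cross(d,[1.,0,0]); u/=np.linalg.norm(u); w=np.cross(d,u)
    return np.array([P0+d*l+r*(np.cos(a)*u+np.sin(a)*w) for l in(l0,l1) for a in _a])
_a=np.linspace(0,2*np.pi,20,endpoint=False)
H=hsv(s).astype(int); wood=(H[...,0]>=8)&(H[...,0]<=20)&(H[...,1]>90)&(H[...,2]>40)
q=proj(s,tcp-[0,0,.05]); k=np.zeros_like(wood); u,v=np.round(q).astype(int); k[max(v-80,0):v+110,max(u-90,0):u+90]=1
n,l,st,ce=cv2.connectedComponentsWithStats((wood&k).astype(np.uint8))
print([(st[i,:].tolist()) for i in range(1,n) if st[i,4]>25],"tcp px",proj(s,tcp).round(0))
i=max(range(1,n),key=lambda i:st[i,4]-2*np.hypot(*(ce[i]-q))); m=l==i
yx=np.argwhere(m).astype(float); c=yx.mean(0); w,V=np.linalg.eigh(np.cov((yx-c).T)); d=V[:,1]*np.sign(V[0,1])
pred=proj(s,tcp-[0,0,.08])-proj(s,tcp-[0,0,.02])
print("handle px",c[::-1].round(1),"image lean",round(np.degrees(np.arctan2(d[1],d[0])),1),"vertical would be",round(np.degrees(np.arctan2(pred[0],pred[1])),1),"area",m.sum(),"bottom row",yx[:,0].max(), "expected butt", proj(s,tcp+[0,0,.02-.12]).round(1))
# full fit: lean about the head axis, height offset of head
yax=M[:,1]; xax=M[:,0]
S=4; mm=cv2.resize(m.astype(np.float32),None,fx=S,fy=S)>.5
def cost(p):
    d=-np.array([0,0,1.])*np.cos(p[0])-xax*np.sin(p[0]); h=tcp+[0,0,p[1]]+xax*p[2]
    P=np.vstack([seg(h,d,.022,.111,.009),[h+d*.12]]); P=np.array([proj(s,x) for x in P]); r=np.zeros(mm.shape,np.uint8)
    cv2.fillConvexPoly(r,cv2.convexHull(np.round(((P+.5)*S-.5)*16).astype(np.int32)),1,shift=4); return np.sum((r>0)!=mm)/mm.sum()
for f in(0,1):
    g=lambda p:cost([p[0],p[1],0 if not f else p[2]])
    x0=np.array([0.05,.02,0]); b=minimize(g,x0,method="Nelder-Mead",options=dict(initial_simplex=np.array([x0,x0+[.15,0,0],x0+[0,.01,0],x0+[0,0,.01]]))); print("lean to tool -x (deg)",np.degrees(b.x[0]).round(1),"head over tcp",b.x[1:].round(4),round(b.fun,3))
E
python3 tilt.py a; python3 - <<'E'
from h import *
to([.5283,-.4115,.256],1.1128)
E
```

```text
[[344, 94, 23, 13, 219], [218, 113, 20, 28, 153], [274, 124, 7, 37, 238], [228, 127, 22, 28, 179], [189, 229, 36, 20, 398]] tcp px [277. 129.]
handle px [277.1 141.3] image lean 1.2 vertical would be 0.8 area 238 bottom row 160.0 expected butt [277.6 162.9]
lean to tool -x (deg) 1.6 head over tcp [ 0.0313 -0.004 ] 0.157
lean to tool -x (deg) 1.5 head over tcp [0.0289 0.0035] 0.153
pos [0.5422 0.1289 0.2676] tool-y yaw -0.1969 q6 0.25
turn about tool z -1.31
shift after turn, mm [-226.4 -490.8   14.3]
```

Emit:
step_arm(
  rows=[
    [1, 0, 0, 0, -0.146],
    [1, 0, 0, 0, -0.146],
    [1, 0, 0, 0, -0.146],
    [1, 0, 0, 0, -0.146],
    [1, 0, 0, 0, -0.146],
    [1, 0, 0, 0, -0.146],
    [1, 0, 0, 0, -0.146],
    [1, 0, 0, 0, -0.146],
    [1, 0, 0, 0, -0.142],
    [1, -22.6, -49, 0, 0],
    [1, -22.6, -49, 0, 0],
    [1, -22.6, -49, 0, 0],
    [1, -22.6, -49, 0, 0],
    [1, -22.6, -49, 0, 0],
    [1, -22.6, -49, 0, 0],
    [1, -22.6, -49, 0, 0],
    [1, -22.6, -49, 0, 0],
    [1, 0, 0, 0, 0],
    [1, 0, 0, 0, 0],
  ],
)

```text
clock: 27.45
eef_pos: [0.5322, -0.2713, 0.2672]
ee_rot: [-0.716, -3.054, -0.004]
contact_force: [1.0, 0.5, -3.6]
grip_width: 0.646
grasp_force: 69.3
```

```bash
python3 tilt.py a;  python3 - <<'E'
from h import *
to([.5283,-.4115,.256],1.1128)
E
```

```text
[[311, 269, 10, 21, 182], [259, 308, 23, 43, 525]] tcp px [318. 256.]
handle px [269.8 332.6] image lean 8.1 vertical would be -5.1 area 525 bottom row 350.0 expected butt [315.1 291.2]
lean to tool -x (deg) -99.0 head over tcp [-0.3334  0.309 ] 1.013
lean to tool -x (deg) -62.1 head over tcp [-1.3904  0.6059] 1.0
pos [ 0.533  -0.2696  0.2684] tool-y yaw 1.1135 q6 -1.75
turn about tool z 0.001
shift after turn, mm [ -58.6 -129.4   12. ]
```

Emit:
step_arm(
  rows=[
    [1, -10, -22, 0, 0],
    [1, -10, -22, 0, 0],
    [1, -10, -22, 0, 0],
    [1, -10, -22, 0, 0],
    [1, -10, -22, 0, 0],
    [1, -8.6, -19.4, 0, 0],
    [1, 0, 0, 0, 0],
    [1, 0, 0, 0, 0],
  ],
)

```text
clock: 28.35
eef_pos: [0.5293, -0.4112, 0.2697]
ee_rot: [-0.71, -3.059, -0.003]
contact_force: [0.3, 0.5, -3.9]
grip_width: 0.648
grasp_force: 69.2
```

```bash
sed -i 's/^i=max.*; m=l==i/i=min((i for i in range(1,n) if st[i,4]>60),key=lambda i:np.hypot(*(ce[i]-q))); m=l==i/' tilt.py; python3 tilt.py a;  python3 - <<'E'
from h import *
to([.5283,-.4115,.256],1.1128)
E
```

```text
[[259, 308, 23, 43, 524], [334, 348, 11, 14, 125]] tcp px [343. 328.]
handle px [338.7 354.8] image lean 22.2 vertical would be -10.7 area 125 bottom row 361.0 expected butt [336.8 362. ]
lean to tool -x (deg) 1.1 head over tcp [-0.0465 -0.0625] 2.271
lean to tool -x (deg) 6.0 head over tcp [-0.0431  0.0022] 2.324
pos [ 0.5294 -0.4109  0.2702] tool-y yaw 1.115 q6 -1.93
turn about tool z 0.002
shift after turn, mm [ 0.7 -1.  14.2]
```

```bash
python3 - <<'E'
from h import *
s=env.capture("side"); t=env.capture("top"); o=env.get_obs(); tcp=o["eef_pos"]; M=R.from_rotvec(o["ee_rot"]).as_matrix()
save(s,"s8.png",(240,260,400,380),5)
H=hsv(s).astype(int); m=(H[...,0]>=6)&(H[...,0]<=22)&(H[...,1]>60)&(H[...,2]>25); k=np.zeros_like(m);k[335:372,322:355]=1; m&=k
yx=np.argwhere(m); print(len(yx),yx.min(0),yx.max(0),yx.mean(0))
for hz in(.02,.025,.03):
  for lean in(0,.1,-.1):
    d=-np.array([0,0,1.])*np.cos(lean)-M[:,0]*np.sin(lean); c=tcp+[0,0,hz]+d*.111; p=proj(s,c); r=.009*400/np.linalg.norm(c-s["eye"]); print(hz,lean,"butt sphere px",p.round(1),"r",r.round(1),"bottom",(p[1]+r).round(1))
# red head caps, both views
for p,n,rt in((s,"s",(300,290,385,350)),(t,"t",(410,150,490,260))):
    mm=mask(p,*COL["a"],120,30,rt); yx=np.argwhere(mm); print(n,len(yx),yx.mean(0)[::-1].round(1) if len(yx) else 0, [proj(p,tcp+[0,0,z]).round(1) for z in(.02,.03)])
E
```

```text
131 [347 334] [361 344] [354.67175573 338.76335878]
0.02 0 butt sphere px [337.5 359.1] r 5.3 bottom 364.4
0.02 0.1 butt sphere px [344.6 360.5] r 5.3 bottom 365.9
0.02 -0.1 butt sphere px [330.5 357.3] r 5.4 bottom 362.6
0.025 0 butt sphere px [337.8 357.5] r 5.4 bottom 362.9
0.025 0.1 butt sphere px [344.9 359. ] r 5.4 bottom 364.4
0.025 -0.1 butt sphere px [330.8 355.7] r 5.4 bottom 361.1
0.03 0 butt sphere px [338.1 356. ] r 5.4 bottom 361.4
0.03 0.1 butt sphere px [345.2 357.4] r 5.4 bottom 362.9
0.03 -0.1 butt sphere px [331.  354.2] r 5.4 bottom 359.6
s 230 [328.9 323.8] [array([344.8, 320.4]), array([345.6, 316.4])]
t 27 [459.5 200.5] [array([475.2, 196. ]), array([477.1, 195.4])]
```

View pics/s8.png

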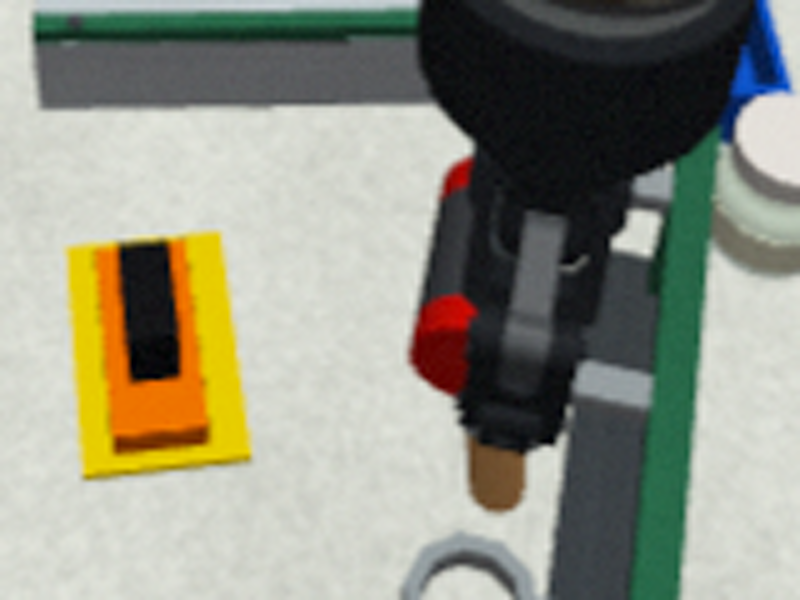

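The head has slid in the pads: the red cap at crop (440,345) stands left of the finger at (510,430), and the butt is at (497,490). I'll work out the head offset and lean.

```bash
cat > hold.py <<'E'
from h import *
import sys
from scipy.optimize import least_squares
col=sys.argv[1]; o=env.get_obs(); tcp=np.array(o["eef_pos"]); M=R.from_rotvec(o["ee_rot"]).as_matrix(); x,y=M[:,0],M[:,1]
s=env.capture("side"); q=proj(s,tcp+[0,0,.02]).round().astype(int)
rc=mask(s,*COL[col],120,30,(max(q[0]-60,0),max(q[1]-60,0),q[0]+60,q[1]+60)); n,l,st,ce=cv2.connectedComponentsWithStats(rc.astype(np.uint8)); 
H=hsv(s).astype(int); wd=(H[...,0]>=6)&(H[...,0]<=20)&(H[...,1]>60)&(H[...,1]<200)&(H[...,2]>25); b=proj(s,tcp-[0,0,.085]).round().astype(int); k=np.zeros_like(wd); k[b[1]-22:b[1]+16,b[0]-28:b[0]+28]=1; wd&=k
n2,l2,st2,_=cv2.connectedComponentsWithStats(wd.astype(np.uint8)); i=1+np.argmax(st2[1:,4]); bt=st2[i]
i=1+np.argmax(st[1:,4]); cap=st[i]; print("cap bbox",cap,"butt bbox",bt)
obs=np.array([cap[0]-.5,cap[1]+cap[3]-.5,bt[0]+bt[2]/2-.5,bt[1]+bt[3]-.5])
a=np.linspace(0,2*np.pi,90); ys=y if (y@(s["eye"]-tcp))>0 else -y
def f(v):
    h=tcp+[0,0,v[1]]+x*v[0]; C=np.array([proj(s,h+ys*.028+.018*(np.cos(b)*x+np.sin(b)*np.array([0,0,1]))) for b in a])
    d=-np.array([0,0,1.])*np.cos(v[2])-x*np.sin(v[2]); bc=h+d*.111; p=proj(s,bc); r=.009*400/np.linalg.norm(bc-s["eye"])
    return np.array([C[:,0].min(),C[:,1].max(),p[0],p[1]+r])-obs
z=least_squares(f,[0,.02,0]); v=z.x; print("head dx along tool x",v[0].round(4),"dz",v[1].round(4),"lean to tool -x deg",np.degrees(v[2]).round(1),"res px",z.fun.round(1))
E
python3 hold.py a
```

```text
cap bbox [322 319  14  20 201] butt bbox [334 347  11  16 135]
head dx along tool x 0.0106 dz 0.0316 lean to tool -x deg 6.3 res px [-0.2  1.3  0.3 -1.5]
```

Emit:
step_arm(
  rows=[
    [1, 2.4, -1, 20, 0],
    [1, 0, 0, 25, 0],
    [1, 0, 0, 20, 0],
    [1, 0, 0, 8, 0],
    [1, 0, 0, 8, 0],
    [1, -1, 0, 8, 0],
    [1, -1, 0, 8, 0],
    [1, 0, 0, 0, 0],
  ],
)

```text
clock: 29.4
eef_pos: [0.5279, -0.4132, 0.1724]
ee_rot: [-0.712, -3.058, -0.001]
contact_force: [-0.1, 0.0, -4.0]
grip_width: 0.643
grasp_force: 69.3
```

```bash
python3 - <<'E'
from h import *
print(env.get_obs()["contact_force"],env.get_obs()["ft_torque"]);to([.5283,-.4115,.14],1.1128)
E
python3 hold.py a
```

```text
[-0.13610451  0.01152133 -3.98175222] [-0.01802998 -0.01814914  0.04280686]
pos [ 0.5279 -0.4132  0.1724] tool-y yaw 1.1132 q6 -1.93
turn about tool z 0.0
shift after turn, mm [ 0.3  1.7 32.4]
cap bbox [317 357  12  17 148] butt bbox [329 383  10   6  46]
head dx along tool x 0.0108 dz 0.0352 lean to tool -x deg 6.4 res px [ 0. -0. -0.  0.]
```

Emit:
step_arm(
  rows=[
    [1, -1, 1, 10, 0],
    [1, -1.2, 0.7, 10, 0],
    [1, -1.1, 0, 10, 0],
    [1, -1.1, 0, 10, 0],
    [1, -1.1, 0, 10, 0],
    [1, -1.1, 0, 8, 0],
    [1, -1, 0, 6, 0],
    [1, 0, 0, 0, 0],
    [1, 0, 0, 0, 0],
  ],
)

```text
clock: 30.35
eef_pos: [0.5358, -0.4155, 0.1096]
ee_rot: [0.713, 3.06, -0.0]
contact_force: [0.9, -0.6, -3.4]
grip_width: 0.646
grasp_force: 69.3
```

Emit:
step_arm(
  rows=[
    [1, 0, 0, 3, 0],
    [1, 0, 0, 3, 0],
    [1, 0, 0, 0, 0],
    [1, 0, 0, 0, 0],
  ],
)

```text
clock: 30.75
eef_pos: [0.5358, -0.4154, 0.1037]
ee_rot: [0.713, 3.059, -0.0]
contact_force: [0.8, -0.9, -3.6]
grip_width: 0.645
grasp_force: 69.6
```

Emit:
step_arm(
  rows=[
    [1, 0, 0, 2, 0],
    [1, 0, 0, 0, 0],
    [1, 0, 0, 2, 0],
    [1, 0, 0, 0, 0],
  ],
)

```text
clock: 31.15
eef_pos: [0.5359, -0.4155, 0.1034]
ee_rot: [-0.712, -3.059, 0.0]
contact_force: [-5.4, 5.2, 11.7]
grip_width: 0.65
grasp_force: 71.0
```

Emit:
step_arm(
  rows=[
    [1, 0, 0, -2, 0],
    [0.3, 0, 0, 0, 0],
    [0.15, 0, 0, 0, 0],
    [0.12, 0, 0, 0, 0],
    [0.12, 0, 0, 0, 0],
    [0.12, 0, 0, 0, 0],
    [0.12, 0, 0, -15, 0],
    [0.12, 0, 0, -30, 0],
    [0.12, 0, 0, -40, 0],
    [0.12, 0, 0, -45, 0],
    [0.12, 14, 30, 0, 0],
    [0.12, 20, 40, 0, 0],
    [0.12, 20, 40, 0, 0],
    [0.12, 20, 40, 0, 0],
    [0.12, 0, 0, 0, 0],
  ],
)

```text
clock: 32.65
eef_pos: [0.5357, -0.2435, 0.2329]
ee_rot: [0.705, 3.061, 0.002]
contact_force: [-0.6, -0.2, 0.8]
grip_width: 0.878
grasp_force: 0.0
```

```bash
cat > chk.py <<'E'
from h import *
import sys
t=env.capture("top"); s=env.capture("side"); w=-.458; w0=np.array([.569,-.329])
for k,i in zip(sys.argv[1::2],sys.argv[2::2]):
    r=place(np.array([[0,.092*int(i),.133]]),*w0,w)[0]; out=[]
    for p in(t,s):
        u,v=proj(p,r).round().astype(int); m=mask(p,*COL[k],110,30,(u-40,v-40,u+40,min(v+40,420)))
        out.append((p,hull(m),m.sum()))
    print(k,[o[2] for o in out],"expected",r[:2].round(4))
    for n,V in(("top",out[:1]),("side",out[1:])): print(n,*[np.round(a,4) for a in fit([(o[0],o[1]) for o in V],[head(.133)],[*r[:2],w])])
o=env.get_obs(); print(o["clock"])
E
python3 chk.py a -1; python3 - <<'E'
from h import *
to([.5170,.3958,.25],np.pi/2+.2955)
E
```

```text
a [np.int64(55), np.int64(445)] expected [ 0.5283 -0.4115]
top [ 0.5073 -0.414   0.5483] 1.1991
side [ 0.5285 -0.4119 -0.4533] 0.0337
32.75
pos [ 0.536  -0.2475  0.233 ] tool-y yaw 1.1151 q6 -1.72
turn about tool z -0.751
shift after turn, mm [-169.2  620.9  -17.1]
```

The red mallet hangs in its ring: the side fit gives (0.5285,-0.4119), yaw -0.453, against the ring at (0.5283,-0.4115). Next is blue.

Emit:
step_arm(
  rows=[
    [0.12, 0, 0, 0, 0.15],
    [0.12, 0, 0, 0, 0.15],
    [0.12, 0, 0, 0, 0.15],
    [0.12, 0, 0, 0, 0.15],
    [0.12, 0, 0, 0, 0.15],
    [0.12, 0, 0, 0, 0.15],
    [0.12, 0, 0, 0, 0.15],
    [0.12, 0, 0, 0, 0.15],
    [0.12, 0, 0, 0, 0.15],
    [0.12, 0, 0, 0, 0.15],
    [0.12, 0, 0, 0, 0.15],
    [0.12, 0, 0, 0, 0.15],
    [0.12, 0, 0, 0, 0.15],
    [0.12, 0, 0, 0, 0.15],
    [0.12, 0, 0, 0, 0.15],
    [0.12, 0, 0, 0, 0.14],
  ],
)

```text
clock: 34.35
eef_pos: [0.5357, -0.25, 0.2322]
ee_rot: [3.109, 0.448, 0.001]
contact_force: [-0.1, -0.5, 0.5]
grip_width: 0.879
grasp_force: 0.0
```

```bash
python3 - <<'E'
from h import *
to([.5170,.3958,.25],np.pi/2+.2955)
t=env.capture("top")
for k,rt,c in(("b",(105,200,145,230),(.5170,.3958)),("c",(70,212,107,245),(.490,.4836))):
    m=mask(t,*COL[k],120,40,rt); print(k,m.sum(),fit([(t,hull(m))],[head()],[*c,.29]))
E
```

```text
pos [ 0.5357 -0.25    0.2322] tool-y yaw -1.2848 q6 0.68
turn about tool z -0.009
shift after turn, mm [ 170.2 -623.2  -18.4]
b 145 (array([0.51663827, 0.39573503, 0.29089956]), np.float64(0.07715839564921823))
c 162 (array([0.49028578, 0.48377553, 0.28694596]), np.float64(0.08519369665134603))
```

Emit:
step_arm(
  rows=[
    [0.12, 0, 0, 0, -0.009],
    [0.12, 10, -36.7, 0, 0],
    [0.12, 10, -36.7, 0, 0],
    [0.12, 10, -36.7, 0, 0],
    [0.12, 10, -36.7, 0, 0],
    [0.12, 10, -36.7, 0, 0],
    [0.12, 10, -36.7, 0, 0],
    [0.12, 10, -36.7, 0, 0],
    [0.12, 10, -36.7, 0, 0],
    [0.12, 10, -36.7, 0, 0],
    [0.12, 10, -36.7, 0, 0],
    [0.12, 10, -36.7, 0, 0],
    [0.12, 10, -36.7, 0, 0],
    [0.12, 10, -36.7, 0, 0],
    [0.12, 10, -36.7, 0, 0],
    [0.12, 10, -36.7, 0, 0],
    [0.12, 10, -36.7, 0, 0],
    [0.12, 10.2, -36, 0, 0],
    [0.12, 0, 0, 0, 0],
    [0.12, 0, 0, 0, 0],
  ],
)

```text
clock: 36.4
eef_pos: [0.5124, 0.3978, 0.2314]
ee_rot: [3.104, 0.479, -0.0]
contact_force: [1.3, -0.1, -0.9]
grip_width: 0.879
grasp_force: 0.0
```

```bash
python3 - <<'E'
from h import *
to([.5168,.3957,.112],np.pi/2+.2955)
E
```

```text
pos [0.5124 0.3978 0.2314] tool-y yaw -1.2646 q6 1.77
turn about tool z 0.011
shift after turn, mm [  3.6   3.2 119.4]
```

Emit:
step_arm(
  rows=[
    [0.12, 3.6, 3.2, 0, 0.011],
    [0.12, 0, 0, 40, 0],
    [0.12, 0, 0, 35, 0],
    [0.12, 0, 0, 25, 0],
    [0.12, 0, 0, 18, 0],
    [0.12, 0, 0, 0, 0],
    [0.5, 0, 0, 0, 0],
    [1, 0, 0, 0, 0],
    [1, 0, 0, 0, 0],
    [1, 0, 0, 0, 0],
    [1, 0, 0, 0, 0],
    [1, 0, 0, -10, 0],
    [1, 0, 0, -25, 0],
    [1, 0, 0, -35, 0],
    [1, 0, 0, -35, 0],
    [1, 0, 0, -35, 0],
    [1, 0, 0, 0, 0],
  ],
)

```text
clock: 38.1
eef_pos: [0.5191, 0.3977, 0.2626]
ee_rot: [-3.102, -0.456, -0.021]
contact_force: [0.3, 0.6, -1.2]
grip_width: 0.648
grasp_force: 65.4
```

```bash
python3 - <<'E'
from h import *
to(plate(-40,205,.254),-.1974)
E
```

```text
pos [0.5191 0.3977 0.2626] tool-y yaw -1.2786 q6 1.78
turn about tool z -1.081
shift after turn, mm [-196.5   71.1    5.5]
```

Emit:
step_arm(
  rows=[
    [1, 0, 0, 0, -0.135],
    [1, 0, 0, 0, -0.135],
    [1, 0, 0, 0, -0.135],
    [1, 0, 0, 0, -0.135],
    [1, 0, 0, 0, -0.135],
    [1, 0, 0, 0, -0.135],
    [1, 0, 0, 0, -0.135],
    [1, 0, 0, 0, -0.135],
    [1, -28, 10, 0, 0],
    [1, -28, 10, 0, 0],
    [1, -28, 10, 0, 0],
    [1, -28, 10, 0, 0],
    [1, -28, 10, 0, 0],
    [1, -28, 10, 0, 0],
    [1, -28, 11, 0, 0],
    [1, 0, 0, 0, 0],
    [1, 0, 0, 0, 0],
  ],
)

```text
clock: 39.8
eef_pos: [0.547, 0.1891, 0.2529]
ee_rot: [-2.431, -1.987, 0.0]
contact_force: [0.6, -0.7, -2.8]
grip_width: 0.647
grasp_force: 65.2
```

Emit:
step_arm(
  rows=[
    [1, 0, 0, 35, 0],
    [1, 0, 0, 35, 0],
    [1, 0, 0, 35, 0],
    [1, 0, 0, 30, 0],
    [1, 0, 0, 20, 0],
    [1, 0, 0, 10, 0],
    [1, 0, 0, 0, 0],
    [1, 0, 0, 0, 0],
  ],
)

```text
clock: 40.6
eef_pos: [0.5481, 0.19, 0.0896]
ee_rot: [2.43, 1.99, 0.003]
contact_force: [0.4, 0.4, -2.5]
grip_width: 0.65
grasp_force: 65.4
```

```bash
python3 - <<'E'
from h import *
to(plate(-40,190,.0885),-.1974)
E
```

```text
pos [0.5481 0.19   0.0896] tool-y yaw -0.1982 q6 0.36
turn about tool z -0.001
shift after turn, mm [-13.5   1.9   1. ]
```

Emit:
step_arm(
  rows=[
    [1, -7, 1, 0, 0],
    [1, -7, 1, 0, 0],
    [1, -5, 0, -4, 0],
    [1, -5, 0, -5, 0],
    [1, -5, 0, -4.5, 0],
    [1, -5, 0, -4, 0],
    [1, -5, 0, -3.5, 0],
    [1, -5, 0, -3, 0],
    [1, -5, 0, -2.5, 0],
    [1, -5, 0, -2, 0],
    [1, -5, 0, -2, 0],
    [1, -5, 0, -1.5, 0],
    [1, -5, 0, -1, 0],
    [1, -5, 0, -1, 0],
    [1, -5, 0, -0.5, 0],
    [1, -5, 0, -0.5, 0],
    [1, -5, 0, 0, 0],
    [1, -5, 0, 0, 0],
    [1, 0, 0, 0, 0],
  ],
)

```text
clock: 42.5
eef_pos: [0.5327, 0.0982, 0.1263]
ee_rot: [-2.434, -1.986, -0.014]
contact_force: [1.9, 5.8, 1.2]
grip_width: 0.651
grasp_force: 66.7
```

```bash
python3 - <<'E'
from h import *
to(plate(-40,105,.121),-.1974)
E
```

```text
pos [0.5327 0.0982 0.1263] tool-y yaw -0.202 q6 0.19
turn about tool z -0.005
shift after turn, mm [-5.5 -1.   5.3]
```

Emit:
step_arm(
  rows=[
    [1, -3, 0, 0, 0],
    [1, -3, 0, 0, 0],
    [1, -2, 0, 0, 0],
    [1, 0, 0, 0, 0],
    [1, 0, 0, 0, 0],
    [1, 5, 0, 0, 0],
    [1, 15, 0, -10, 0],
    [1, 20, 0, -35, 0],
    [1, 0, 0, -40, 0],
    [1, 0, 0, -40, 0],
    [1, 0, 0, -20, 0],
    [1, 0, 0, 0, 0],
  ],
)

```text
clock: 43.7
eef_pos: [0.539, 0.1287, 0.2738]
ee_rot: [2.426, 1.987, 0.01]
contact_force: [0.6, 0.7, -2.6]
grip_width: 0.651
grasp_force: 66.6
```

Emit:
step_arm(
  rows=[
    [1, 0, 0, 0, 0.142],
    [1, 0, 0, 0, 0.142],
    [1, 0, 0, 0, 0.142],
    [1, 0, 0, 0, 0.142],
    [1, 0, 0, 0, 0.142],
    [1, 0, 0, 0, 0.142],
    [1, 0, 0, 0, 0.142],
    [1, 0, 0, 0, 0.142],
    [1, 0, 0, 0, 0.142],
    [1, 0, 0, 0, 0.142],
    [1, 0, 0, 0, 0.142],
    [1, 0, 0, 0, 0.142],
    [1, 0, 0, 0, 0.125],
    [1, 0, 0, 0, 0],
  ],
)

```text
clock: 45.1
eef_pos: [0.536, 0.1282, 0.2662]
ee_rot: [3.058, -0.711, -0.006]
contact_force: [0.5, -1.0, -3.1]
grip_width: 0.647
grasp_force: 66.6
```

```bash
python3 - <<'E'
from h import *
to([.569,-.329,.27],-2.029)
E
```

```text
pos [0.536  0.1282 0.2662] tool-y yaw -2.0277 q6 2.08
turn about tool z 0.001
shift after turn, mm [231.8 395.5  -3.6]
```

Emit:
step_arm(
  rows=[
    [1, 16.6, 28.2, 0, 0],
    [1, 16.6, 28.2, 0, 0],
    [1, 16.6, 28.2, 0, 0],
    [1, 16.6, 28.2, 0, 0],
    [1, 16.6, 28.2, 0, 0],
    [1, 16.6, 28.2, 0, 0],
    [1, 16.6, 28.2, 0, 0],
    [1, 16.6, 28.2, 0, 0],
    [1, 16.6, 28.2, 0, 0],
    [1, 16.6, 28.2, 0, 0],
    [1, 16.6, 28.2, 0, 0],
    [1, 16.6, 28.2, 0, 0],
    [1, 16.6, 28.2, 0, 0],
    [1, 16, 28.9, 0, 0],
    [1, 0, 0, 0, 0],
    [1, 0, 0, 0, 0],
  ],
)

```text
clock: 46.7
eef_pos: [0.5699, -0.3291, 0.2667]
ee_rot: [-3.058, 0.711, 0.005]
contact_force: [1.2, -0.2, -2.3]
grip_width: 0.647
grasp_force: 66.6
```

```bash
python3 - <<'E'
from h import *
to([.569,-.329,.26],-2.029)
E
python3 hold.py b
```

```text
pos [ 0.5699 -0.3291  0.2667] tool-y yaw -2.0273 q6 1.35
turn about tool z 0.002
shift after turn, mm [-0.9  0.3  6.7]
cap bbox [ 357  234   41   60 1211] butt bbox [342 295  15  22 211]
head dx along tool x 0.0262 dz 0.0248 lean to tool -x deg 10.1 res px [-0.4  1.1  0.4 -1.4]
```

```bash
python3 - <<'E'
s=open("hold.py").read()
s=s.replace('i=1+np.argmax(st[1:,4]); cap=st[i];','tg=proj(s,tcp+[0,0,.02]); i=min((j for j in range(1,n) if 25<st[j,4]<500),key=lambda j:np.hypot(*(ce[j]-tg))); cap=st[i]; print([(st[j].tolist()) for j in range(1,n) if st[j,4]>10],"tcp+20 px",tg.round(1)); RT=(proj(s,tcp+x*.01)-proj(s,tcp))[0]>0;')
s=s.replace('cap[0]-.5,cap[1]','cap[0]+cap[2]-.5 if RT else cap[0]-.5,cap[1]').replace('C[:,0].min()','C[:,0].max() if RT else C[:,0].min()')
open("hold.py","w").write(s)
E
python3 hold.py b; python3 - <<'E'
from h import *
s=env.capture("side"); save(s,"s9.png",(280,215,440,335),5)
E
```

```text
[[333, 211, 13, 51, 214], [357, 234, 41, 59, 1222], [347, 245, 4, 13, 34], [339, 266, 7, 18, 78]] tcp+20 px [352.6 270.6]
cap bbox [339 266   7  18  78] butt bbox [342 294  15  22 212]
head dx along tool x -0.0263 dz 0.0277 lean to tool -x deg -16.7 res px [-0.   2.4  0.1 -3. ]
```

View pics/s9.png

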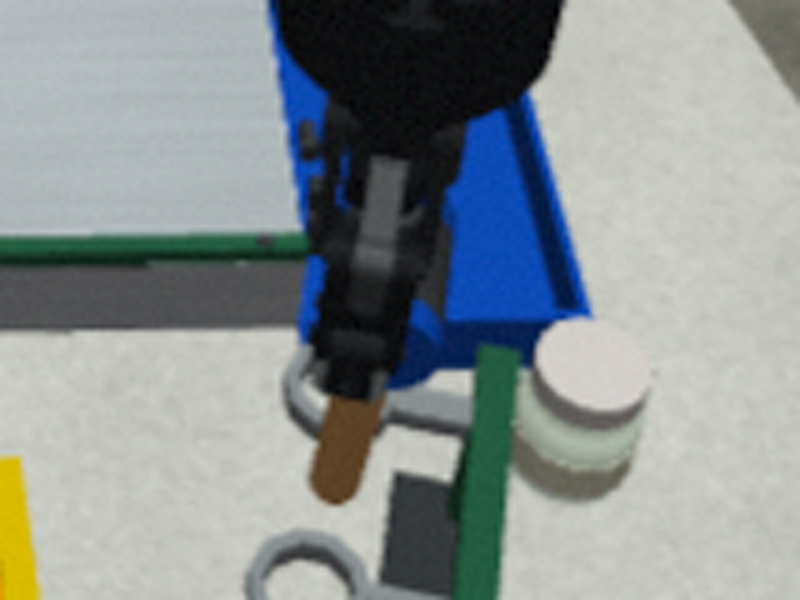

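The crop shows the blue cap's right edge at (440,340), its bottom at about row 388, and the butt tip at (335,503). The tray's blue had confused the mask, so I'll solve with these pixels directly.

```bash
cat > hold2.py <<'E'
from h import *
import sys
from scipy.optimize import least_squares
obs=np.array(eval(sys.argv[1])); o=env.get_obs(); tcp=np.array(o["eef_pos"]); M=R.from_rotvec(o["ee_rot"]).as_matrix(); x,y=M[:,0],M[:,1]
s=env.capture("side"); a=np.linspace(0,2*np.pi,90); ys=y if (y@(s["eye"]-tcp))>0 else -y; RT=(proj(s,tcp+x*.01)-proj(s,tcp))[0]>0
def f(v):
    h=tcp+[0,0,v[1]]+x*v[0]; C=np.array([proj(s,h+ys*.028+.018*(np.cos(b)*x+np.sin(b)*np.array([0,0,1]))) for b in a])
    d=-np.array([0,0,1.])*np.cos(v[2])-x*np.sin(v[2]); bc=h+d*.111; p=proj(s,bc); r=.009*400/np.linalg.norm(bc-s["eye"])
    return np.array([C[:,0].max() if RT else C[:,0].min(),C[:,1].max(),p[0],p[1]+r])-obs
z=least_squares(f,[0,.02,0]); v=z.x; print("head dx",v[0].round(4),"dz",v[1].round(4),"lean to tool -x deg",np.degrees(v[2]).round(1),"res px",z.fun.round(1))
E
python3 hold2.py "[367.5,292.3,346.8,315.5]"; python3 - <<'E'
from h import *
to([.569,-.329,.26],-2.029)
E
```

```text
head dx 0.0069 dz 0.0206 lean to tool -x deg 2.2 res px [-0.   0.1  0.  -0.1]
pos [ 0.5706 -0.3277  0.2682] tool-y yaw -2.0259 q6 1.35
turn about tool z 0.003
shift after turn, mm [-0.9  1.9  8.2]
```

Emit:
step_arm(
  rows=[
    [1, -3.5, 1.9, 0, 0.003],
    [1, 0, 0, 0, 0],
    [1, 0, 0, 20, 0],
    [1, 0, 0, 20, 0],
    [1, 0, 0, 10, 0],
    [1, 0, 0, 8, 0],
    [1, 0, 0, 8, 0],
    [1, 0, 0, 8, 0],
    [1, 0, 0, 0, 0],
    [1, 0, 0, 0, 0],
  ],
)

```text
clock: 47.9
eef_pos: [0.5667, -0.3293, 0.1947]
ee_rot: [3.059, -0.716, 0.0]
contact_force: [-1.2, 1.4, -2.3]
grip_width: 0.65
grasp_force: 66.6
```

```bash
python3 - <<'E'
from h import *
print(env.get_obs()["contact_force"]);to([.569,-.329,.1124],-2.029)
E
```

```text
[-1.2325844   1.40848115 -2.2962368 ]
pos [ 0.5667 -0.3293  0.1947] tool-y yaw -2.0309 q6 1.35
turn about tool z -0.002
shift after turn, mm [ 1.9 -1.3 82.3]
```

Emit:
step_arm(
  rows=[
    [1, -0.6, -0.6, 10, 0],
    [1, -0.6, -0.6, 10, 0],
    [1, -0.6, 0, 12, 0],
    [1, -0.6, 0, 12, 0],
    [1, -0.6, 0, 12, 0],
    [1, -0.6, 0, 10, 0],
    [1, -0.6, 0, 8, 0],
    [1, 0, 0, 3, 0],
    [1, 0, 0, 0, 0],
    [1, 0, 0, 0, 0],
  ],
)

```text
clock: 48.9
eef_pos: [0.5637, -0.3266, 0.1182]
ee_rot: [3.058, -0.716, 0.002]
contact_force: [-0.2, -0.2, -2.4]
grip_width: 0.643
grasp_force: 66.6
```

Emit:
step_arm(
  rows=[
    [1, 0, 0, 3, 0],
    [1, 0, 0, 0, 0],
    [1, 0, 0, 2.5, 0],
    [1, 0, 0, 0, 0],
    [1, 0, 0, 0, 0],
  ],
)

```text
clock: 49.4
eef_pos: [0.5633, -0.3262, 0.112]
ee_rot: [-3.059, 0.716, 0.0]
contact_force: [-0.1, 0.5, -2.0]
grip_width: 0.647
grasp_force: 66.6
```

Emit:
step_arm(
  rows=[
    [1, 0, 0, 2, 0],
    [1, 0, 0, 0, 0],
    [1, 0, 0, 2, 0],
    [1, 0, 0, 0, 0],
  ],
)

```text
clock: 49.8
eef_pos: [0.5636, -0.3264, 0.1116]
ee_rot: [3.059, -0.716, -0.001]
contact_force: [-7.5, 5.0, 12.0]
grip_width: 0.648
grasp_force: 68.5
```

Emit:
step_arm(
  rows=[
    [1, 0, 0, -2, 0],
    [0.3, 0, 0, 0, 0],
    [0.15, 0, 0, 0, 0],
    [0.12, 0, 0, 0, 0],
    [0.12, 0, 0, 0, 0],
    [0.12, 0, 0, 0, 0],
    [0.12, 0, 0, -15, 0],
    [0.12, 0, 0, -30, 0],
    [0.12, 0, 0, -40, 0],
    [0.12, 0, 0, -40, 0],
    [0.12, 0, 0, 0, -0.15],
    [0.12, 0, 0, 0, -0.15],
    [0.12, 0, 0, 0, -0.15],
    [0.12, 0, 0, 0, -0.15],
    [0.12, 0, 0, 0, -0.154],
  ],
)

```text
out of range
```

```bash
python3 - <<'E'
from h import *
to([.4901,.4836,.232],np.pi/2+.2955)
E
```

```text
pos [ 0.5636 -0.3264  0.1116] tool-y yaw -2.0306 q6 1.35
turn about tool z -0.755
shift after turn, mm [ 165.6 -796.2 -120.7]
```

Emit:
step_arm(
  rows=[
    [1, 0, 0, -2, 0],
    [0.3, 0, 0, 0, 0],
    [0.15, 0, 0, 0, 0],
    [0.12, 0, 0, 0, 0],
    [0.12, 0, 0, 0, 0],
    [0.12, 0, 0, 0, 0],
    [0.12, 0, 0, -15, 0],
    [0.12, 0, 0, -30, 0],
    [0.12, 0, 0, -40, 0],
    [0.12, 0, 0, -40, 0],
    [0.12, 0, 0, 0, -0.15],
    [0.12, 0, 0, 0, -0.15],
    [0.12, 0, 0, 0, -0.15],
    [0.12, 0, 0, 0, -0.15],
    [0.12, 0, 0, 0, -0.15],
  ],
)

```text
clock: 51.3
eef_pos: [0.5635, -0.3264, 0.2365]
ee_rot: [3.106, 0.463, 0.002]
contact_force: [1.1, 0.1, 0.6]
grip_width: 0.881
grasp_force: 0.0
```

```bash
python3 - <<'E'
from h import *
to([.4901,.4836,.232],np.pi/2+.2955)
E
```

```text
pos [ 0.5635 -0.3264  0.2365] tool-y yaw -1.2747 q6 0.59
turn about tool z 0.001
shift after turn, mm [ 165.6 -796.3    3.6]
```

Emit:
step_arm(
  rows=[
    [0.12, 8, -38, 0, 0],
    [0.12, 8, -38, 0, 0],
    [0.12, 8, -38, 0, 0],
    [0.12, 8, -38, 0, 0],
    [0.12, 8, -38, 0, 0],
    [0.12, 8, -38, 0, 0],
    [0.12, 8, -38, 0, 0],
    [0.12, 8, -38, 0, 0],
    [0.12, 8, -38, 0, 0],
    [0.12, 8, -38, 0, 0],
    [0.12, 8, -38, 0, 0],
    [0.12, 8, -38, 0, 0],
    [0.12, 8, -38, 0, 0],
    [0.12, 8, -38, 0, 0],
    [0.12, 8, -38, 0, 0],
    [0.12, 8, -38, 0, 0],
    [0.12, 8, -38, 0, 0],
    [0.12, 8, -38, 0, 0],
    [0.12, 8, -38, 0, 0],
    [0.12, 8, -38, 0, 0],
  ],
)

```text
clock: 53.3
eef_pos: [0.4993, 0.4495, 0.2366]
ee_rot: [-3.108, -0.454, -0.002]
contact_force: [0.1, 0.6, 0.7]
grip_width: 0.876
grasp_force: 0.0
```

```bash
python3 chk.py a -1 b 0; python3 - <<'E'
from h import *
to([.4901,.4836,.112],np.pi/2+.2955)
E
```

```text
a [np.int64(153), np.int64(447)] expected [ 0.5283 -0.4115]
top [ 0.5288 -0.4099 -0.4805] 0.0518
side [ 0.5286 -0.4116 -0.4532] 0.0345
b [np.int64(145), np.int64(459)] expected [ 0.569 -0.329]
top [ 0.5711 -0.3289 -0.4727] 0.057
side [ 0.5715 -0.3288 -0.4873] 0.5323
53.4
pos [0.4983 0.4519 0.2361] tool-y yaw -1.2765 q6 1.86
turn about tool z -0.001
shift after turn, mm [  1.2 -32.5 124.2]
```

Red and blue both fit as hung in their rings. Now yellow.

Emit:
step_arm(
  rows=[
    [0.12, 1, -20, 0, 0],
    [0.12, 0, -12.5, 0, 0],
    [0.12, 0, 0, 0, 0],
    [0.12, 0, 0, 0, 0],
    [0.12, 0, 0, 40, 0],
    [0.12, 0, 0, 35, 0],
    [0.12, 0, 0, 28, 0],
    [0.12, 0, 0, 20, 0],
    [0.12, 0, 0, 0, 0],
    [0.12, 0, 0, 0, 0],
  ],
)

```text
clock: 54.4
eef_pos: [0.4915, 0.4786, 0.1124]
ee_rot: [3.109, 0.452, -0.0]
contact_force: [0.2, 0.1, -0.5]
grip_width: 0.882
grasp_force: 0.0
```

```bash
python3 - <<'E'
from h import *
to([.4901,.4836,.112],np.pi/2+.2955)
E
```

```text
pos [0.4915 0.4786 0.1124] tool-y yaw -1.2818 q6 1.91
turn about tool z -0.006
shift after turn, mm [ 0.1 -5.2  0.4]
```

Emit:
step_arm(
  rows=[
    [0.12, 0, -5, 0, -0.006],
    [0.12, 0, 0, 0, 0],
    [0.5, 0, 0, 0, 0],
    [1, 0, 0, 0, 0],
    [1, 0, 0, 0, 0],
    [1, 0, 0, 0, 0],
    [1, 0, 0, 0, 0],
    [1, 0, 0, -10, 0],
    [1, 0, 0, -25, 0],
    [1, 0, 0, -35, 0],
    [1, 0, 0, -35, 0],
    [1, 0, 0, -35, 0],
    [1, 0, 0, 0, 0],
    [1, 0, 0, 0, 0],
  ],
)

```text
clock: 55.8
eef_pos: [0.4894, 0.4843, 0.2522]
ee_rot: [-3.106, -0.463, -0.001]
contact_force: [0.8, -0.6, -3.6]
grip_width: 0.646
grasp_force: 64.1
```

```bash
python3 - <<'E'
from h import *
to(plate(-40,205,.254),-.1974)
E
```

```text
pos [0.4894 0.4843 0.2522] tool-y yaw -1.2746 q6 1.91
turn about tool z -1.077
shift after turn, mm [-275.5  117.2   -2.1]
```

Emit:
step_arm(
  rows=[
    [1, 0, 0, 0, -0.135],
    [1, 0, 0, 0, -0.135],
    [1, 0, 0, 0, -0.135],
    [1, 0, 0, 0, -0.135],
    [1, 0, 0, 0, -0.135],
    [1, 0, 0, 0, -0.135],
    [1, 0, 0, 0, -0.135],
    [1, 0, 0, 0, -0.132],
    [1, -30.6, 13, 0, 0],
    [1, -30.6, 13, 0, 0],
    [1, -30.6, 13, 0, 0],
    [1, -30.6, 13, 0, 0],
    [1, -30.6, 13, 0, 0],
    [1, -30.6, 13, 0, 0],
    [1, -30.6, 13, 0, 0],
    [1, -30.6, 13, 0, 0],
    [1, -30.6, 13, 0, 0],
    [1, 0, 0, 0, 0],
    [1, 0, 0, 0, 0],
  ],
)

```text
clock: 57.7
eef_pos: [0.549, 0.1904, 0.2489]
ee_rot: [-2.429, -1.987, 0.007]
contact_force: [0.0, 0.1, -1.9]
grip_width: 0.648
grasp_force: 64.1
```

Emit:
step_arm(
  rows=[
    [1, 0, 0, 35, 0],
    [1, 0, 0, 35, 0],
    [1, 0, 0, 35, 0],
    [1, 0, 0, 30, 0],
    [1, 0, 0, 20, 0],
    [1, 0, 0, 9, 0],
    [1, 0, 0, 0, 0],
    [1, 0, 0, 0, 0],
  ],
)

```text
clock: 58.5
eef_pos: [0.5507, 0.1917, 0.0887]
ee_rot: [2.429, 1.992, 0.002]
contact_force: [1.2, -0.0, -2.7]
grip_width: 0.644
grasp_force: 64.2
```

```bash
python3 - <<'E'
from h import *
to(plate(-40,190,.0885),-.1974)
E
```

```text
pos [0.5507 0.1917 0.0887] tool-y yaw -0.1971 q6 0.36
turn about tool z 0.0
shift after turn, mm [-15.6  -0.3   0.2]
```

Emit:
step_arm(
  rows=[
    [1, -8, 0, 0, 0],
    [1, -8, 0, 0, 0],
    [1, -5, 0, -4, 0],
    [1, -5, 0, -5, 0],
    [1, -5, 0, -4.5, 0],
    [1, -5, 0, -4, 0],
    [1, -5, 0, -3.5, 0],
    [1, -5, 0, -3, 0],
    [1, -5, 0, -2.5, 0],
    [1, -5, 0, -2, 0],
    [1, -5, 0, -2, 0],
    [1, -5, 0, -1.5, 0],
    [1, -5, 0, -1, 0],
    [1, -5, 0, -1, 0],
    [1, -5, 0, -0.5, 0],
    [1, -5, 0, -0.5, 0],
    [1, -5, 0, 0, 0],
    [1, -5, 0, 0, 0],
    [1, 0, 0, 0, 0],
  ],
)

```text
clock: 60.4
eef_pos: [0.5332, 0.0978, 0.1258]
ee_rot: [2.432, 1.988, 0.012]
contact_force: [2.5, 5.7, 1.1]
grip_width: 0.649
grasp_force: 66.7
```

```bash
python3 - <<'E'
from h import *
to(plate(-40,105,.121),-.1974)
E
```

```text
pos [0.5332 0.0978 0.1258] tool-y yaw -0.2005 q6 0.19
turn about tool z -0.003
shift after turn, mm [-5.1 -1.6  4.7]
```

Emit:
step_arm(
  rows=[
    [1, -3, 0, 0, 0],
    [1, -3, 0, 0, 0],
    [1, -3, 0, 0, 0],
    [1, 0, 0, 0, 0],
    [1, 0, 0, 0, 0],
    [1, 6, 0, 0, 0],
    [1, 15, 0, -10, 0],
    [1, 20, 0, -35, 0],
    [1, 0, 0, -40, 0],
    [1, 0, 0, -40, 0],
    [1, 0, 0, -20, 0],
    [1, 0, 0, 0, 0],
  ],
)

```text
clock: 61.6
eef_pos: [0.5395, 0.1288, 0.2731]
ee_rot: [2.425, 1.988, 0.01]
contact_force: [-0.4, 0.5, -3.0]
grip_width: 0.648
grasp_force: 66.6
```

Emit:
step_arm(
  rows=[
    [1, 0, 0, 0, 0.142],
    [1, 0, 0, 0, 0.142],
    [1, 0, 0, 0, 0.142],
    [1, 0, 0, 0, 0.142],
    [1, 0, 0, 0, 0.142],
    [1, 0, 0, 0, 0.142],
    [1, 0, 0, 0, 0.142],
    [1, 0, 0, 0, 0.142],
    [1, 0, 0, 0, 0.142],
    [1, 0, 0, 0, 0.142],
    [1, 0, 0, 0, 0.142],
    [1, 0, 0, 0, 0.142],
    [1, 0, 0, 0, 0.127],
    [1, 0, 0, 0, 0],
  ],
)

```text
clock: 63.0
eef_pos: [0.5365, 0.1283, 0.2656]
ee_rot: [3.058, -0.713, -0.006]
contact_force: [0.1, -0.7, -3.5]
grip_width: 0.646
grasp_force: 66.5
```

```bash
python3 - <<'E'
from h import *
to([.6105,-.2465,.265],-2.029)
E
```

```text
pos [0.5365 0.1283 0.2656] tool-y yaw -2.0287 q6 2.08
turn about tool z 0.0
shift after turn, mm [232.2 303.4   0.5]
```

Emit:
step_arm(
  rows=[
    [1, 17.8, 23.3, 0, 0],
    [1, 17.8, 23.3, 0, 0],
    [1, 17.8, 23.3, 0, 0],
    [1, 17.8, 23.3, 0, 0],
    [1, 17.8, 23.3, 0, 0],
    [1, 17.8, 23.3, 0, 0],
    [1, 17.8, 23.3, 0, 0],
    [1, 17.8, 23.3, 0, 0],
    [1, 17.8, 23.3, 0, 0],
    [1, 17.8, 23.3, 0, 0],
    [1, 17.8, 23.3, 0, 0],
    [1, 17.8, 23.3, 0, 0],
    [1, 18.6, 23.8, 0, 0],
    [1, 0, 0, 0, 0],
    [1, 0, 0, 0, 0],
  ],
)

```text
clock: 64.5
eef_pos: [0.6111, -0.2466, 0.2661]
ee_rot: [-3.059, 0.712, 0.005]
contact_force: [0.6, 1.8, -3.0]
grip_width: 0.649
grasp_force: 66.6
```

```bash
python3 - <<'E'
from h import *
to([.6105,-.2465,.26],-2.029)
o=env.get_obs(); tcp=np.array(o["eef_pos"]); s=env.capture("side"); print("tcp+20",proj(s,tcp+[0,0,.02]).round(1),"butt exp",proj(s,tcp-[0,0,.1]).round(1))
q=proj(s,tcp+[0,0,.02]).round().astype(int)
m=mask(s,20,35,110,25,(q[0]-45,q[1]-50,q[0]+45,q[1]+45)); n,l,st,ce=cv2.connectedComponentsWithStats(m.astype(np.uint8)); print("yellow",[st[i].tolist() for i in range(1,n) if st[i,4]>8])
H=hsv(s).astype(int); wd=(H[...,0]>=6)&(H[...,0]<=19)&(H[...,1]>60)&(H[...,2]>25); b=proj(s,tcp-[0,0,.085]).round().astype(int); k=np.zeros_like(wd); k[b[1]-22:b[1]+18,b[0]-30:b[0]+30]=1; wd&=k
n,l,st,ce=cv2.connectedComponentsWithStats(wd.astype(np.uint8)); i=1+np.argmax(st[1:,4]); print("wood",st[i].tolist())
for r in range(st[i,1],st[i,1]+st[i,3]): c=np.where(l[r]==i)[0]; print(r,c.min(),c.max(),end="; ")
E
```

```text
pos [ 0.6111 -0.2466  0.2661] tool-y yaw -2.0281 q6 1.49
turn about tool z 0.001
shift after turn, mm [-0.6  0.1  6.1]
tcp+20 [359.4 230.1] butt exp [351.3 274. ]
yellow [[367, 213, 5, 4, 14], [356, 214, 4, 3, 10], [373, 216, 3, 6, 12], [363, 232, 11, 19, 111]]
wood [350, 251, 14, 24, 202]
251 355 363; 252 354 362; 253 354 362; 254 354 362; 255 354 362; 256 353 361; 257 353 361; 258 353 361; 259 353 361; 260 353 360; 261 352 360; 262 352 360; 263 352 360; 264 352 359; 265 351 359; 266 351 359; 267 351 359; 268 351 358; 269 350 358; 270 350 358; 271 350 358; 272 351 357; 273 351 357; 274 352 356;
```

```bash
python3 hold2.py "[373.5,250.5,354.0,274.5]"; python3 - <<'E'
from h import *
to([.6105,-.2465,.112],-2.029)
E
```

```text
head dx 0.0084 dz 0.0201 lean to tool -x deg 2.4 res px [ 0.2 -0.8 -0.2  1. ]
pos [ 0.6113 -0.2455  0.2669] tool-y yaw -2.0271 q6 1.49
turn about tool z 0.002
shift after turn, mm [  0.    1.3 154.9]
```

Emit:
step_arm(
  rows=[
    [1, -3.5, 1, 0, 0.002],
    [1, 0, 0, 0, 0],
    [1, 0, 0, 20, 0],
    [1, 0, 0, 20, 0],
    [1, 0, 0, 10, 0],
    [1, 0, 0, 8, 0],
    [1, 0, 0, 8, 0],
    [1, 0, 0, 8, 0],
    [1, 0, 0, 0, 0],
    [1, 0, 0, 0, 0],
  ],
)

```text
clock: 65.6
eef_pos: [0.6083, -0.246, 0.1942]
ee_rot: [3.059, -0.716, 0.0]
contact_force: [0.1, 0.1, -2.9]
grip_width: 0.647
grasp_force: 66.6
```

```bash
python3 - <<'E'
from h import *
to([.6105,-.2465,.1124],-2.029)
E
```

```text
pos [ 0.6083 -0.246   0.1942] tool-y yaw -2.0309 q6 1.49
turn about tool z -0.002
shift after turn, mm [ 2.2 -0.6 81.8]
```

Emit:
step_arm(
  rows=[
    [1, -0.9, -0.5, 10, 0],
    [1, -0.8, 0, 10, 0],
    [1, -0.7, 0, 12, 0],
    [1, -0.7, 0, 12, 0],
    [1, -0.7, 0, 12, 0],
    [1, -0.6, 0, 10, 0],
    [1, -0.6, 0, 8, 0],
    [1, 0, 0, 3, 0],
    [1, 0, 0, 0, 0],
    [1, 0, 0, 2, 0],
    [1, 0, 0, 0, 0],
    [1, 0, 0, 1.5, 0],
    [1, 0, 0, 0, 0],
    [1, 0, 0, 0, 0],
  ],
)

```text
clock: 67.0
eef_pos: [0.6039, -0.2433, 0.1136]
ee_rot: [3.059, -0.716, 0.0]
contact_force: [-0.1, -0.9, -2.5]
grip_width: 0.651
grasp_force: 66.6
```

Emit:
step_arm(
  rows=[
    [1, 0, 0, 1.5, 0],
    [1, 0, 0, 0, 0],
    [1, 0, 0, 1.5, 0],
    [1, 0, 0, 0, 0],
    [1, 0, 0, 0, 0],
  ],
)

```text
clock: 67.5
eef_pos: [0.604, -0.2433, 0.1114]
ee_rot: [3.059, -0.716, 0.0]
contact_force: [-2.8, 1.2, 3.1]
grip_width: 0.644
grasp_force: 67.2
```

Contact is made. Release, rise, and clear off for a check.

Emit:
step_arm(
  rows=[
    [1, 0, 0, -0.8, 0],
    [0.3, 0, 0, 0, 0],
    [0.15, 0, 0, 0, 0],
    [0.12, 0, 0, 0, 0],
    [0.12, 0, 0, 0, 0],
    [0.12, 0, 0, 0, 0],
    [0.12, 0, 0, -15, 0],
    [0.12, 0, 0, -30, 0],
    [0.12, 0, 0, -40, 0],
    [0.12, 0, 0, -40, 0],
    [0.12, -20, -30, 0, 0],
    [0.12, -20, -30, 0, 0],
    [0.12, -20, -30, 0, 0],
    [0.12, -20, -30, 0, 0],
    [0.12, -20, -30, 0, 0],
    [0.12, -20, -30, 0, 0],
    [0.12, -20, -30, 0, 0],
    [0.12, -20, -30, 0, 0],
    [0.12, -20, -30, 0, 0],
    [0.12, 0, 0, 0, 0],
  ],
)

```text
clock: 69.5
eef_pos: [0.5619, 0.0822, 0.2378]
ee_rot: [-3.059, 0.709, -0.002]
contact_force: [-0.4, -0.9, 0.2]
grip_width: 0.881
grasp_force: 0.0
```

Emit:
step_arm(
  rows=[
    [0.12, -20, -30, 0, 0],
    [0.12, -20, -30, 0, 0],
    [0.12, 0, -30, 0, 0],
    [0.12, 0, -30, 0, 0],
    [0.12, 0, -30, 0, 0],
    [0.12, 0, -30, 0, 0],
    [0.12, 0, 0, 0, 0],
    [0.12, 0, 0, 0, 0],
  ],
)

```text
clock: 70.3
eef_pos: [0.6068, 0.2573, 0.2368]
ee_rot: [3.058, -0.716, 0.001]
contact_force: [0.1, 0.4, -0.2]
grip_width: 0.879
grasp_force: 0.0
```

```bash
python3 chk.py a -1 b 0 c 1; python3 - <<'E'
from h import *
t=env.capture("top"); s=env.capture("side"); print(env.get_obs()["eef_pos"])
for p,z,n in((t,.02,"t"),(s,.02,"s")):
    rt=(340,215,400,265) if n=="t" else (240,280,310,372)
    m=hull(mask(p,3,18,140,50,rt)); print("scraper",m.sum(),fit([(p,m)],[box(0,0,.02,.045,.004,.02)],[.452,-.2335,-.09]))
    P=mask(p,21,35,150,50,rt); M=hull(P|mask(p,3,18,140,50,rt)); print("pad",fit([(p,M)],[box(0,0,.035,.055,0,.004)],[.452,-.2335,-.09]))
# dark chips: in the tray and on the plate, from the side view
for nm,x0,x1,z,thr in(("plate",-108,108,.055,95),("tray",112,232,.01,None)):
    q=np.array([proj(s,plate(x,y,z)) for x,y in((x0,-88),(x1,-88),(x1,88),(x0,88))]).round().astype(np.int32); k=np.zeros((420,560),np.uint8); cv2.fillConvexPoly(k,q,1)
    H=hsv(s); m=(k>0)&((H[...,2]<95) if nm=="plate" else (H[...,1]<110)); n,l,st,ce=cv2.connectedComponentsWithStats(m.astype(np.uint8)); print(nm,[(ce[i].round(0).tolist(),int(st[i,4])) for i in range(1,n) if st[i,4]>8])
for q in("jug","jar","mallet_a","chip0"): print(q,[(np.round(d["rect"]).astype(int).tolist(),round(d["p"],2)) for d in env.search_frame(q,t)[:5]])
E
```

```text
a [np.int64(149), np.int64(449)] expected [ 0.5283 -0.4115]
top [ 0.5288 -0.4099 -0.4805] 0.0547
side [ 0.5285 -0.4118 -0.4509] 0.0361
b [np.int64(143), np.int64(451)] expected [ 0.569 -0.329]
top [ 0.571  -0.3288 -0.4788] 0.0554
side [ 0.5718 -0.3298 -0.5334] 0.4898
c [np.int64(136), np.int64(330)] expected [ 0.6097 -0.2465]
top [ 0.6109 -0.2454 -0.4911] 0.0542
side [ 0.6099 -0.2464 -0.471 ] 0.0408
70.4
[0.60650312 0.25644969 0.23671481]
scraper 506 (array([ 0.44981273, -0.23485717, -0.10097627]), np.float64(0.06908057340583292))
pad (array([ 0.45231562, -0.23254128, -0.09409324]), np.float64(0.046639486039041264))
scraper 808 (array([ 0.44970543, -0.23693438, -0.08378126]), np.float64(0.04008047044258743))
pad (array([ 0.45188097, -0.23442698, -0.08914121]), np.float64(0.026086254240025843))
plate [([294.0, 211.0], 136)]
tray [([336.0, 242.0], 122), ([341.0, 243.0], 16), ([343.0, 258.0], 38), ([339.0, 269.0], 13), ([348.0, 273.0], 10)]
jug [([197, 147, 32, 35], 0.94), ([419, 180, 103, 70], 0.69)]
jar [([301, 182, 102, 139], 0.74), ([197, 145, 34, 35], 0.6)]
mallet_a [([414, 187, 30, 19], 0.78), ([383, 174, 27, 15], 0.77), ([448, 205, 33, 18], 0.69), ([217, 299, 22, 22], 0.6)]
chip0 []
```

Everything fits. As a last check, I'll compare the tray, plate, jar and jug against the first images.

```bash
python3 - <<'E'
from h import *
z=np.load("s0.npz"); t=env.capture("top"); s=env.capture("side")
for n,a,p,rs in(("top",z["t"],t,dict(jug=(180,128,212,168),jar=(355,120,382,150),plate=(262,165,326,240),pink=(180,285,232,340))),("side",z["s"],s,dict(jug=(303,148,342,192),jar=(381,277,413,314),plate=(254,212,330,258)))):
    d=cv2.absdiff(cv2.GaussianBlur(a,(0,0),1),cv2.GaussianBlur(p["image"],(0,0),1)).max(2)
    for k,(u0,v0,u1,v1) in rs.items(): q=d[v0:v1,u0:u1]; yx=np.argwhere(q>25); print(n,k,"changed px",len(yx),(yx.min(0)[::-1]+[u0,v0],yx.max(0)[::-1]+[u0,v0]) if len(yx) else "")
d=cv2.absdiff(z["s"],s["image"]).max(2); q=np.array([proj(s,plate(x,y,.008)) for x,y in((110,-118),(232,-118),(232,118),(110,118))]).round().astype(np.int32); k=np.zeros((420,560),np.uint8); cv2.fillConvexPoly(k,q,1)
n,l,st,ce=cv2.connectedComponentsWithStats(((d>35)&(k>0)).astype(np.uint8)); print("new in tray",[(ce[i].round(0).tolist(),int(st[i,4])) for i in range(1,n) if st[i,4]>6])
for n,l in(("a",-1),("c",1)): pass
E
```

```text
top jug changed px 20 (array([180, 159]), array([184, 167]))
top jar changed px 3 (array([370, 130]), array([371, 134]))
top plate changed px 244 (array([288, 165]), array([321, 219]))
top pink changed px 1608 (array([180, 285]), array([219, 339]))
side jug changed px 0 
side jar changed px 0 
side plate changed px 195 (array([279, 230]), array([321, 257]))
new in tray [([341.0, 243.0], 32), ([343.0, 258.0], 68), ([349.0, 276.0], 255)]
```

```bash
python3 -c "
from station import env
print(env.finish_job())"
```

```text
the job is handed in; nothing more can be done
None
```

The job is handed in, with no verdict shown: all three offcuts are in the tray, the scraper is square on its pad (about 3 mm off centre), all three mallets hang in their rings, and the jug and jar were not moved.

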